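Rack up the press sleeves

ROBOT

A 6-joint arm with a two-finger parallel gripper is mounted at the origin on a cart in front of the work surface, level with it; the furniture and walls round the work are solid. World frame = base frame: x ahead of the robot, y to its left, z up, the work surface at z = 0. Lengths are in m, angles in rad, forces in N, time in s.
With the tool pointing down it reaches from about 0.25 to 0.725 m from the base axis. Payload 9.7 kg.
Tool frame: the origin (TCP) lies midway between the tips of the shut fingers; the grasp point (between the pads) lies 19 mm behind it; z points along the fingers, x is the direction in which the jaws open and shut, and the axes are right-handed (so a half turn about z gives the same grasp; the last joint's range is limited). The gripper opens to 85 mm and grips with 20 to 120 N. Pads are 22 mm wide; open, the fingers measure 114 mm over their backs; the gripper's body (76 mm by 85 mm) begins 54 mm behind the grasp point. The pads swing forward as they close: fully open they stand 13 mm farther back than shut.
Start: joints at [-1.139, 0.087, 0.176, 1.66, 0, 1.571], TCP at [0.23, -0.5, 0.231] pointing down, gripper open.
Joint ranges: [-3.13, 3.13], [-0.85, 1.81], [-1.15, 1.24], [-2.2, 2.28], [-1.44, 1.52], [-3.14, 3.14]. Speed limits (rad/s): [2.22, 2.22, 2.57, 3.14, 3.14, 3.14].

INTERFACE

Orientations are given as a unit quaternion [w, x, y, z].
In Python, from bench import bot gives the robot as it stands.
- The arm moves only by the tool drive_tool, never from a script. Its argument "steps" is a list that holds one entry, the list of rows, each a list of 7 numbers: the shift along the tool's x, y, z in cm, then the turn, a rotation vector about the tool's x, y, z in degrees, then the finger opening in cm, from 0 to 8.54. In form: [[[x, y, z, rx, ry, rz, jaw], ...]]. A call has 1 to 5 rows; each row shifts and turns the commanded pose from where the row before left it, along the tool's axes as they then stand; what a row does not reach is not made up. A row lasts 1/12 s, in which the tool goes at most 41.7 mm and 7.16 degrees, less where a joint would pass 70% of its speed; a pose out of reach is approached as far as the arm can. A call with a gripper value outside its range is refused whole. The fingers move at their own pace and stop on an object; "newtons" is the grip in N (left out, the last holds). Time passes only in rows, so rows that do not move let the fingers close. It gives the time, the measured TCP pose, the force and the opening at its end, in the units of the state.
- bot.observe(): the state, without advancing time (a new reading comes with each control period).
- bot.read_camera(name): name is "scene" or "top"; returns the picture (480x640x3 uint8, red, green, blue); there is no depth.
- bot.camera_info(name): a dict with "fovy" (degrees; the focal length in pixels is half the picture's height over the tangent of half this angle, whatever the lens; pixels are square), "cx", "cy" (the principal point, pixels), "k1" (the pictures are not rectified: a ray, as slopes to the right and down, at radius r is drawn at 1 + k1 r^2 times it, then the intrinsics apply), "cam_to_world" (4x4, takes a point from camera to world coordinates). Camera axes: x right, y down, z forward; pixel columns grow to the right and rows downward; lengths in m; the calibration is good to about 2 mm. A picture is of the moment at which its call begins. camera_info takes no time and is no camera call.
- bot.sign_off(): hands the job in, once; it reports no verdict.
Trained networks look in the newest picture that a camera, given by its name, has taken for a name from the list of things; names that differ only in an ending like _2 or _b are one class to them, and where a whole thing is asked for, a point or a joint stands for the part that bears it (a point fixed in the world has none). Each returns a list of dicts, best first, with "conf" (0 to 1); they miss things now and then, are a little off and sometimes report something else, mostly with a low value. They report only what shows in the picture. A call takes as long as a camera call. They do not tell look-alikes from the thing itself.
- bot.boxes_of(camera, query): "point" ([column, row] in pixels, amid what is visible of it).
The state is a dict: "clock": time; "joint_pos": joint angles; "joint_velocities": joint speeds; "joint_torque": joint torques, N m; "tcp_pos": TCP position; "orientation": TCP orientation; "wrist_force": force on the tool from outside, world axes, zero at the start; "ft_torque": the same for the moment, N m; "opening": opening from 0.0 (shut) to 1.0 (fully open).
Only numpy, scipy, OpenCV 4.12 (cv2) and the standard library are available. Lean on these libraries where they do the work, as an engineer would, in place of code of your own. Each camera call takes 0.05 s, during which the arm holds its last target.

TASK

Move the press sleeves from the wooden carrying rack to the aluminium rail, so that the row is back in its graded order: each sleeve fully down on the post of its own colour. The notched collar belongs on top of the red sleeve, its notches over the two lugs, so that it lies flat on the rim. Lower everything into place rather than dropping it, and leave the other things on the bench where they are.

Things in the scene. Friction and masses are not known exactly. Their poses are not given: they have to be found in the camera images.
- gold_sleeve: small gold press sleeve: upright metal tube, 34 mm outside, 22 mm bore, 34 mm tall, steel with a gold band at the top and rim; starts on one of the four dowels (14 mm thick, 31 mm high, 75 mm apart in a row) of the wooden carrying rack, whose top is 16 mm above the bench. Origin: centre of its underside, z up
- blue_sleeve: medium blue press sleeve: upright metal tube, 44 mm outside, 30 mm bore, 42 mm tall, steel with a blue band and rim at the top; starts on one of the dowels. Origin: centre of its underside, z up
- red_sleeve: large red press sleeve: upright metal tube, 54 mm outside, 38 mm bore, 50 mm tall to its rim, steel with a red band and rim at the top; starts on a dowel. Two bright round-topped lugs stand up from the outer edge of its rim, opposite one another on its x axis (+x, -x): 8 mm wide, 10 mm high, from radius 23.5 to 27 mm. Origin: centre of its underside, z up
- collar: bright steel ring with a dark band, 54 mm outside, 38 mm bore, 26 mm tall; starts on a dowel. Two notches 16 mm wide run down its outer wall over its full height, opposite one another on its x axis (+x, -x), to radius 21 mm. With the notches over the red sleeve's lugs it lies flat on the rim (half a turn is the same); otherwise it rides up on the lugs. Origin: centre of its underside
- gold_post: small post: steel on a gold-edged foot disc; one of the three posts in a row on the aluminium rail (70 x 250 mm, top 18 mm above the bench). Origin: centre of the underside of the foot disc (on the rail's top), z up. Its disc is 40 mm wide and 6 mm thick, the sleeve rests on it; the post above is 18 mm thick, tapering from 36 mm above the origin to an 8 mm nose at 50 mm
- blue_post: medium post of the rail: steel on a blue-edged foot disc. Origin: centre of the underside of the foot disc, z up. Disc 50 mm wide, 6 mm thick; post 25 mm thick, tapering from 42 mm above the origin to a 12 mm nose at 58 mm. It stands in the middle of the rail
- red_post: large post of the rail: steel on a red-edged foot disc. Origin: centre of the underside of the foot disc, z up. Disc 60 mm wide, 6 mm thick; post 33 mm thick, tapering from 62 mm above the origin to a 16 mm nose at 80 mm. Gold and red post stand at the two ends of the rail, 78 mm from the blue one, either way round
- iron_head: forged iron club head lying flat near the racks, 79 x 88 x 11 mm; leave it alone. Origin: centre of its underside
- hex_keys: folding hex key set with a red case, 31 x 86 x 22 mm, near the racks; leave it alone. Origin: centre of its underside
- oil_bottle: standing white squeeze bottle with a red spout, 46 x 58 x 205 mm, behind the blue bench vice to the left of the racks (the vice is about 0.26 m tall: stay clear of both); leave it alone. Origin: centre of its underside
Mind the look-alikes: they are no part of the job. What is shaped like the gold_sleeve but green, pink or turquoise is not meant.

How it is judged:
By the outcome, as a careful person would: the job done as asked, in the order asked, and still so for the second after the job is handed in, with the robot touching nothing.
It also fails if it takes over 96 s, if anything falls off the work surface, if the arm or the gripper's body presses on something with over 40 N, if the wrist force passes 120 N, or if a joint passes its speed limit or range.

## Working session

There is one attempt and no reset: what is moved stays moved. The work goes in short steps, Python scripts to look and compute and a tool call to move; the robot and the scene stay as the last step left them, time stands still between calls to the robot, and variables do not carry over. Pictures are saved under pics/ and viewed, and the job is handed in when it is done.

Besides the shell and the picture viewer there is one more tool, called after "Emit:" by a JSON object that holds its "name" and its "arguments". drive_tool: Moves the arm, as the interface text tells. Its arguments: {"type":"object","properties":{"steps":{"type":"array"},"newtons":{"type":"number"}},"required":["steps"]}

```bash
ls; mkdir -p pics; python3 - <<'E'
from bench import bot
import cv2,json
print(bot.observe())
for n in("scene","top"):
    im=bot.read_camera(n); cv2.imwrite(f"pics/{n}0.png",im[:,:,::-1])
    print(n,bot.camera_info(n))
    for q in("gold_sleeve","blue_sleeve","red_sleeve","collar","gold_post","blue_post","red_post"):
        try: print(q,[(d['point'],round(d['conf'],2)) for d in bot.boxes_of(n,q)][:5])
        except Exception as e: print(q,e)
print(bot.observe()['clock'])
E
```

```text
pics
{'clock': 0.0, 'joint_pos': array([-1.13899411e+00,  8.74904306e-02,  1.75106551e-01,  1.65981018e+00,
       -1.05567664e-05,  1.57078824e+00]), 'joint_velocities': array([-0.00270305, -0.00028869,  0.00018937, -0.00116285, -0.00218485,
       -0.00212325]), 'joint_torque': array([-8.12105627e-04, -5.20385206e+01,  4.64808726e+01,  1.58429181e-02,
       -7.92210926e-05, -3.80082986e-05]), 'tcp_pos': array([ 0.23007591, -0.49929941,  0.23055224]), 'orientation': array([-3.72390783e-04,  8.42174251e-01, -5.39205009e-01, -5.91408921e-04]), 'wrist_force': array([-0.7460118 ,  0.15560319, -0.39537687]), 'ft_torque': array([-0.01467567,  0.01411988,  0.04337734]), 'opening': 0.9992418212114808}
scene {'fovy': 45.097406918421484, 'cx': 322.7750346988918, 'cy': 250.80026019780863, 'k1': 0.00035448081203856937, 'cam_to_world': array([[-0.89269941, -0.32997024,  0.30693226,  0.15225737],
       [-0.45019446,  0.62227173, -0.64039272,  0.67570766],
       [ 0.02031527, -0.7098574 , -0.70405238,  0.87048334],
       [ 0.        ,  0.        ,  0.        ,  1.        ]])}
gold_sleeve [([38
[... 411 characters left out ...]
': -0.06204157036932411, 'cam_to_world': array([[-0.07598326, -0.97256122,  0.21988911,  0.32232164],
       [-0.99710306,  0.07334487, -0.02015003, -0.05788427],
       [ 0.00346941, -0.22078316, -0.97531675,  0.97588424],
       [ 0.        ,  0.        ,  0.        ,  1.        ]])}
gold_sleeve [([221.1, 194.0], 0.82), ([279.6, 315.4], 0.65), ([429.6, 259.0], 0.6), ([413.6, 219.1], 0.6), ([353.2, 261.1], 0.17)]
blue_sleeve [([317.6, 269.5], 0.7), ([367.6, 194.5], 0.27)]
red_sleeve [([357.4, 260.8], 0.6), ([319.5, 269.4], 0.43)]
collar [([397.7, 260.1], 0.88)]
gold_post [([355.9, 260.5], 0.68), ([365.9, 191.0], 0.51)]
blue_post [([332.1, 193.9], 0.81)]
red_post [([296.5, 194.3], 0.74)]
0.8
```

View pics/scene0.png

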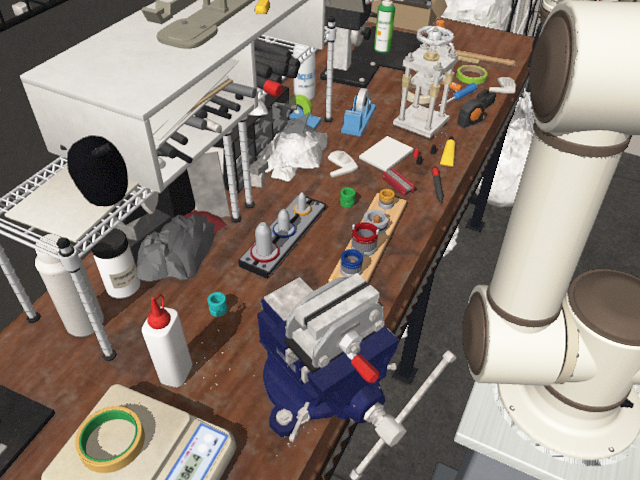

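View pics/top0.png

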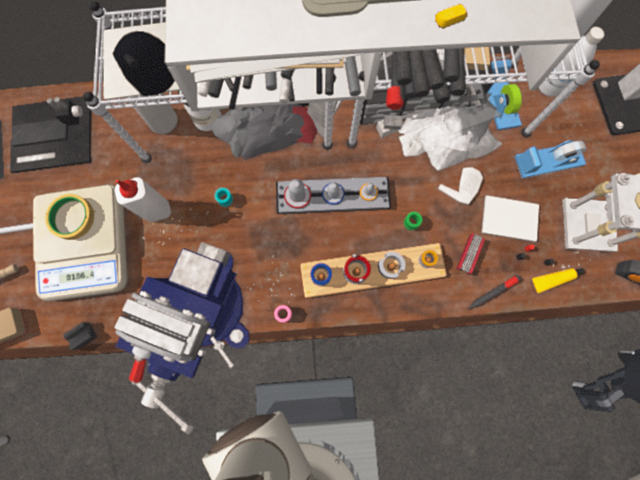

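```bash
python3 - <<'E'
import cv2
t=cv2.imread("pics/top0.png");s=cv2.imread("pics/scene0.png")
cv2.imwrite("pics/top0c.png",cv2.resize(t[150:340,200:460],None,fx=3,fy=3,interpolation=cv2.INTER_CUBIC))
cv2.imwrite("pics/scene0c.png",cv2.resize(s[140:330,190:450],None,fx=3,fy=3,interpolation=cv2.INTER_CUBIC))
E
```

```text
(no output)
```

View pics/top0c.png

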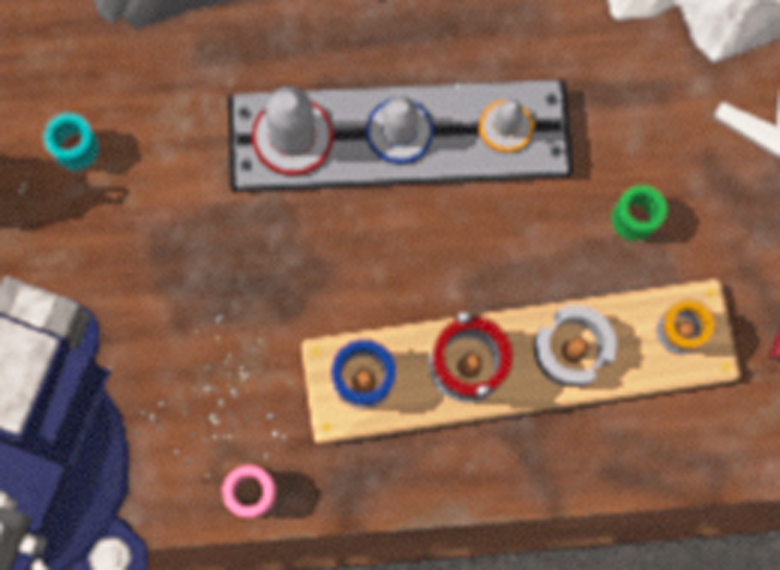

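View pics/scene0c.png

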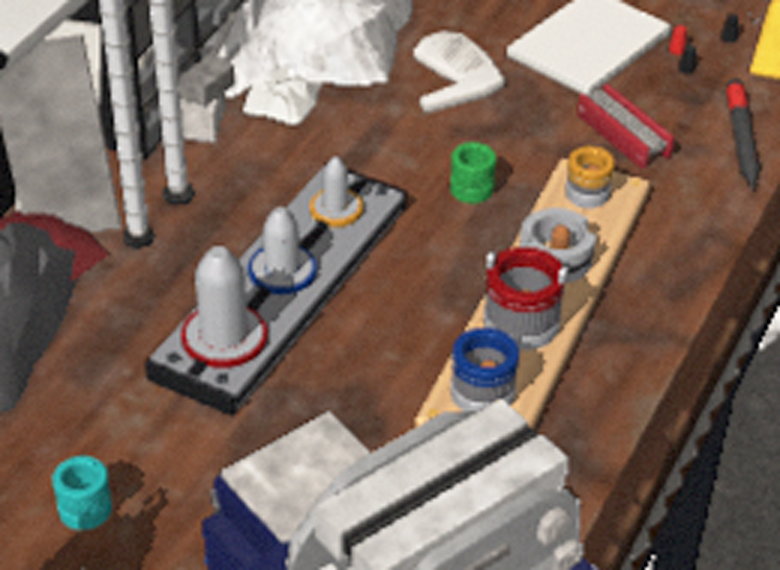

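```bash
cat > h.py <<'E'
import numpy as np,cv2
from bench import bot
from scipy.optimize import minimize
class Cam:
    def __init__(s,n):
        i=bot.camera_info(n);s.f=240/np.tan(np.radians(i['fovy'])/2);s.c=np.array([i['cx'],i['cy']]);s.k=i['k1'];s.T=np.array(i['cam_to_world'])
    def proj(s,P):
        P=np.atleast_2d(P);q=(P-s.T[:3,3])@s.T[:3,:3];u=q[:,:2]/q[:,2:]
        return u*(1+s.k*(u**2).sum(1,keepdims=True))*s.f+s.c
    def back(s,p,z):
        d=(np.atleast_2d(p)-s.c)/s.f;u=d.copy()
        for _ in range(8):u=d/(1+s.k*(u**2).sum(1,keepdims=True))
        r=np.c_[u,np.ones(len(u))]@s.T[:3,:3].T;o=s.T[:3,3]
        return o+r*((z-o[2])/r[:,2])[:,None]
a=np.linspace(0,2*np.pi,72,endpoint=False)
def circ(x,y,r,z):return np.c_[x+r*np.cos(a),y+r*np.sin(a),0*a+z]
def mask(im,color):
    h=cv2.cvtColor(im,cv2.COLOR_RGB2HSV).astype(int);H,S,V=h[...,0],h[...,1],h[...,2]
    if color=='red':m=((H<6)|(H>172))&(S>150)&(V>60)
    if color=='blue':m=(abs(H-110)<12)&(S>110)&(V>50)
    if color=='gold':m=(abs(H-20)<6)&(S>180)&(V>110)
    return m.astype(np.uint8)
S=4
def fillhull(cam,rings,x0,w):
    p=cam.proj(np.vstack(rings));h=cv2.convexHull(((p-x0+.5)*S*16).astype(np.int32))
    m=np.zeros((w*S,w*S),np.uint8);cv2.fillConvexPoly(m,h,1,shift=4)
    return cv2.resize(m.astype(np.float32),(w,w),interpolation=cv2.INTER_AREA)
def fit(cam,im,color,c,r,ztop,w=60,disc=False,b0=.012):
    """hull of colour component near pixel c -> x,y"""
    x0=np.round(np.array(c)).astype(int)-w//2
    m=mask(im,color)[x0[1]:x0[1]+w,x0[0]:x0[0]+w]
    n,l,st,ce=cv2.connectedComponentsWithStats(m,connectivity=8)
    i=1+np.argmax(st[1:,4]-3*np.hypot(*(ce[1:]-w/2).T))
    pts=cv2.findNonZero((l==i).astype(np.uint8));t=np.zeros((w,w),np.uint8);cv2.fillConvexPoly(t,cv2.convexHull(pts),1)
    g=cam.back(c,ztop)[0]
    def f(q):
        return np.abs(fillhull(cam,[circ(q[0],q[1],r,ztop),circ(q[0],q[1],r,ztop-abs(q[2]))],x0,w)-t).sum()
    best=min((minimize(f,[g[0]+dx,g[1],b0],method='Nelder-Mead',options=dict(initial_simplex=[[g[0]+dx,g[1],b0],[g[0]+dx+.006,g[1],b0],[g[0]+dx,g[1]+.006,b0],[g[0]+dx,g[1],b0/2]],xatol=1e-5)) for dx in(0,.006)),key=lambda r:r.fun)
    return best.x,best.fun,t.sum()
E
cat > m1.py <<'E'
from h import *
top=Cam('top');sc=Cam('scene')
T=cv2.imread('pics/top0.png')[:,:,::-1].copy();Sc=cv2.imread('pics/scene0.png')[:,:,::-1].copy()
np.set_printoptions(precision=4,suppress=True)
for n,col,r,z,ct,cs in [('gs','gold',.017,.050,(429.6,259),(387,197)),('bs','blue',.022,.058,(321,274),(351,260)),('rs','red',.027,.066,(357,269),(365,236)),
   ('gp','gold',.020,.024,(369,192),(302,209)),('bp','blue',.025,.024,(333,194),(284,230)),('rp','red',.030,.024,(297,195),(265,252))]:
    print(n,fit(top,T,col,ct,r,z,b0=.012 if n[1]=='s' else .004),fit(sc,Sc,col,cs,r,z,b0=.012 if n[1]=='s' else .004))
for p,z in [((357+.0,0),0)]:pass
# collar rough, lugs, rack, vice
print('lugs top',top.back([[354.5,255.5],[360.5,280.5]],.076),'scene',sc.back([[354,227],[378,231]],.074))
print('collar',top.back([[392.5,265]],.042))
print('vice',top.back([[243,335],[240,290],[215,245],[200,330]],.1))
print('noses rp',top.back([296.5,182],.098),sc.back([263,223.5],.098))
E
python3 m1.py
```

```text
gs (array([ 0.4637, -0.3008, -0.    ]), np.float64(13.9375), np.uint64(207)) (array([ 0.4656, -0.3024,  0.0056]), np.float64(16.5), np.uint64(148))
bs (array([ 0.4463, -0.075 ,  0.    ]), np.float64(36.125), np.uint64(341)) (array([ 0.4486, -0.0744,  0.0094]), np.float64(17.5), np.uint64(355))
rs (array([ 0.4511, -0.1488, -0.    ]), np.float64(37.6875), np.uint64(536)) (array([ 0.4531, -0.1477,  0.0093]), np.float64(23.0625), np.uint64(459))
gp (array([ 0.6339, -0.2063,  0.    ]), np.float64(251.3125), np.uint64(3)) (array([ 0.6193, -0.192 , -0.    ]), np.float64(136.5), np.uint64(32))
bp (array([ 0.6191, -0.1137, -0.    ]), np.float64(338.625), np.uint64(64)) (array([ 0.6244, -0.1129,  0.    ]), np.float64(71.3125), np.uint64(225))
rp (array([ 0.6268, -0.0425,  0.0001]), np.float64(537.3125), np.uint64(40)) (array([ 0.6269, -0.0354, -0.    ]), np.float64(127.4375), np.uint64(348))
lugs top [[ 0.4753 -0.1447  0.076 ]
 [ 0.4245 -0.1519  0.076 ]] scene [[ 0.4742 -0.1404  0.074 ]
 [ 0.426  -0.1524  0.074 ]]
collar [[ 0.4552 -0.2247  0.042 ]]
vice [[0.3359 0.0805 0.1   ]
 [0.4209 0.0826 0.1   ]
 [0.5125 0.1281 0.1   ]
 [0.3509 0.1613 0.1   ]]
noses rp [[ 0.6306 -0.0396  0.098 ]] [[ 0.6287 -0.04    0.098 ]]
```

```bash
cat > m2.py <<'E'
from h import *
from scipy.optimize import least_squares
np.set_printoptions(precision=4,suppress=True)
top=Cam('top');sc=Cam('scene')
def m(im,c):
    h=cv2.cvtColor(im,cv2.COLOR_RGB2HSV).astype(int);H,S,V=h[...,0],h[...,1],h[...,2]
    return {'red':((H<8)|(H>168))&(S>90),'blue':(abs(H-112)<14)&(S>70),'gold':(abs(H-20)<7)&(S>110)}[c]
for n,cam,cs in (('top',top,((369,192),(333,194),(297,195))),('scene',sc,((302,209),(284,230),(265,252)))):
    im=cv2.imread(f'pics/{n}0.png')[:,:,::-1].copy()
    D=[]
    for c,px,r in zip(('gold','blue','red'),cs,(.020,.025,.030)):
        y,x=np.nonzero(m(im,c)); P=cam.back(np.c_[x,y].astype(float),.023)[:,:2]
        g0=np.array({'gold':[.619,-.192],'blue':[.624,-.113],'red':[.627,-.037]}[c])
        d=np.hypot(*(P-g0).T); P=P[(d<r+.006)&(d>r-.007)]
        R=least_squares(lambda q:np.hypot(*(P-q[:2]).T)-r+.0012,g0,loss='soft_l1',f_scale=.001)
        print(n,c,len(P),R.x,np.std(R.fun));D.append((P,r))
    def f(q):
        u=np.array([np.cos(q[2]),np.sin(q[2])])
        return np.concatenate([np.hypot(*(P-q[:2]-k*.078*u).T)-r+.0012 for (P,r),k in zip(D,(-1,0,1))])
    q=least_squares(f,[.624,-.113,1.55],loss='soft_l1',f_scale=.001).x;u=np.array([np.cos(q[2]),np.sin(q[2])])
    print('joint',q,[q[:2]+k*.078*u for k in(-1,0,1)])
    v=im.copy();
    for k,r,h,c in((-1,.02,.05,0),(0,.025,.058,0),(1,.03,.08,0)):
        x,y=q[:2]+k*.078*u
        for p in np.r_[cam.proj(circ(x,y,r,.024)),cam.proj([[x,y,.018+h]])]: pass
    x0=np.array([250,160] if n=='top' else [210,140]);v=cv2.resize(v[x0[1]:x0[1]+150,x0[0]:x0[0]+200],None,fx=4,fy=4,interpolation=cv2.INTER_CUBIC)
    def dr(ps,col):
        cv2.polylines(v,[((ps-x0+.5)*4).astype(np.int32)],True,col,1)
    for k,r,h in((-1,.02,.05),(0,.025,.058),(1,.03,.08)):
        x,y=q[:2]+k*.078*u;dr(cam.proj(circ(x,y,r,.024)),(0,255,0));dr(cam.proj(circ(x,y,.004,.018+h)),(255,0,255))
    for x,y,r,z in((.4647,-.3016,.017,.05),(.4475,-.0747,.022,.058),(.4521,-.1482,.027,.066),(.4585,-.2247,.027,.042)):dr(cam.proj(circ(x,y,r,z)),(0,255,0))
    cv2.imwrite(f'pics/ov_{n}.png',v[:,:,::-1])
E
python3 m2.py
```

```text
top gold 70 [ 0.6232 -0.1932] 0.0011608642341599145
top blue 80 [ 0.6259 -0.1154] 0.0011194307045806178
top red 94 [ 0.6281 -0.0374] 0.0010961625264207832
joint [ 0.6257 -0.1154  1.5393] [array([ 0.6233, -0.1933]), array([ 0.6257, -0.1154]), array([ 0.6282, -0.0374])]
scene gold 54 [ 0.6237 -0.1935] 0.0016316726782022132
scene blue 81 [ 0.6265 -0.1158] 0.00159631194126469
scene red 120 [ 0.629  -0.0381] 0.0017610759438139627
joint [ 0.6264 -0.1159  1.5373] [array([ 0.6238, -0.1938]), array([ 0.6264, -0.1159]), array([ 0.629 , -0.0379])]
```

View pics/ov_top.png

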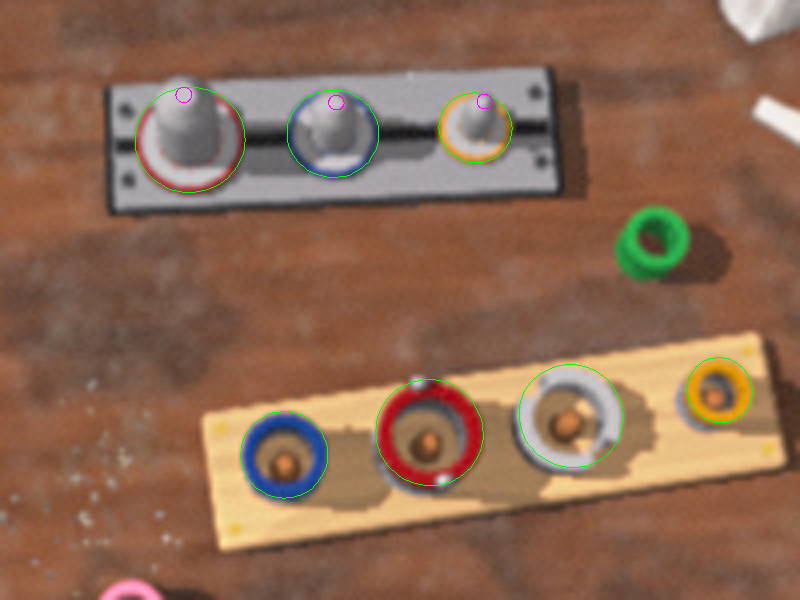

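View pics/ov_scene.png

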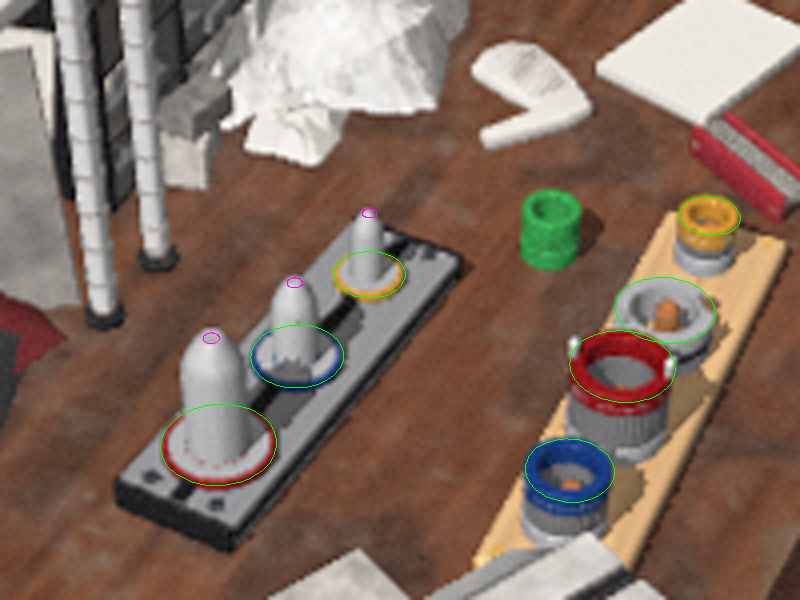

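```bash
python3 - <<'E'
from h import *
top=Cam('top');sc=Cam('scene')
def tri(pt,ps):
    R=[];
    for c,p in((top,pt),(sc,ps)):
        A=c.back(p,0.)[0];o=c.T[:3,3];R.append((o,(A-o)/np.linalg.norm(A-o)))
    (o1,d1),(o2,d2)=R;t=np.linalg.lstsq(np.c_[d1,-d2],o2-o1,rcond=None)[0]
    print(np.round(o1+d1*t[0],3),np.round(o2+d2*t[1],3))
tri((167,60),(150,122)); tri((172,95),(163,187)); tri((93,98),(65,245)); tri((145,160),(105,355)); tri((352,147),(250,205));tri((382,60),(265,88))
# notch angle
p=top.back(np.array([[543,381],[607,443]])/4-.5+[250,160],.042);d=p[0]-p[1];print(p,np.degrees(np.arctan2(d[1],d[0])))
E
```

```text
[0.72  0.126 0.406] [0.708 0.122 0.397]
[0.72  0.148 0.311] [0.693 0.14  0.292]
[0.75  0.298 0.273] [0.751 0.299 0.273]
[0.744 0.305 0.004] [0.752 0.307 0.008]
[ 0.74  -0.17   0.001] [ 0.746 -0.168  0.004]
[ 0.755 -0.197  0.316] [ 0.713 -0.207  0.29 ]
[[ 0.47779831 -0.21197695  0.042     ]
 [ 0.44294793 -0.24155701  0.042     ]] 40.323699324519666
```

```bash
python3 - <<'E'
import cv2
t=cv2.imread("pics/top0.png")
cv2.imwrite("pics/colz.png",cv2.resize(t[240:295,335:415],None,fx=10,fy=10,interpolation=cv2.INTER_CUBIC))
E
```

```text
(no output)
```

View pics/colz.png

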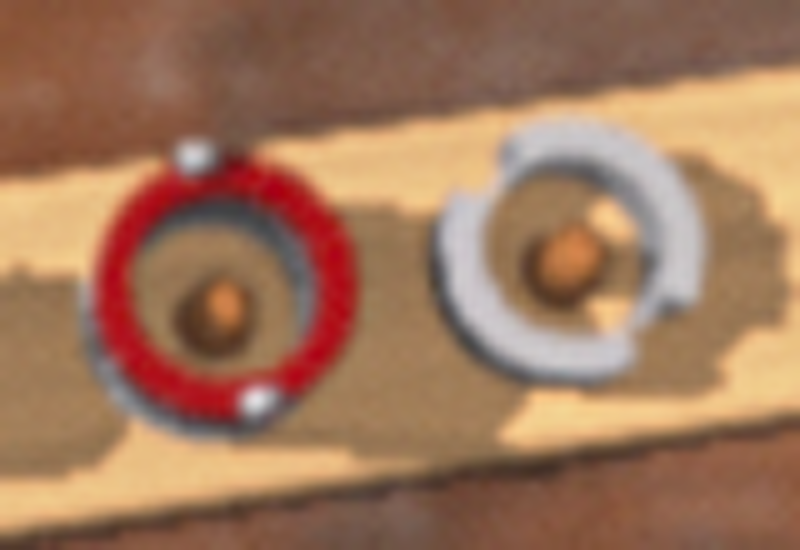

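```bash
cat > plan.py <<'E'
import sys,numpy as np
from bench import bot
from scipy.spatial.transform import Rotation as Ro
# usage: plan.py x y z psi_deg nrows jaw   (z,psi '-' = keep)
def plan(x,y,z,psi,n,jaw,start=None):
    s=bot.observe();w,a,b,c=s['orientation'];R=Ro.from_quat([a,b,c,w]).as_matrix();p=np.array(s['tcp_pos'])
    t=p.copy()
    for i,v in enumerate((x,y,z)):
        if v!='-':t[i]=float(v)
    p0=np.degrees(np.arctan2(R[1,0],R[0,0]));ps=p0 if psi=='-' else float(psi)
    Rt=Ro.from_euler('z',ps,degrees=True).as_matrix()@np.diag([1,-1,-1])
    rows=[];P,Q=p.copy(),R.copy()
    for k in range(n):
        rv=Ro.from_matrix(Q.T@Rt).as_rotvec(degrees=True)/(n-k)
        d=(Q.T@(t-P))/(n-k)*100
        d=np.round(d,2);rv=np.round(rv,1)
        rows.append([*d,*rv,float(jaw)]);P=P+Q@d/100;Q=Q@Ro.from_rotvec(rv,degrees=True).as_matrix()
    print('t%.2f'%s['clock'],'tcp',np.round(p,4),'psi %.1f'%p0,'tilt %.2f'%np.degrees(np.arccos(-R[2,2])),'open %.4f'%(s['opening']*8.54),'F',np.round(s['wrist_force'],1))
    print(str([[float(v) for v in r] for r in rows]).replace('-0.0,','0.0,'))
if __name__=='__main__':
    x,y,z,ps,n,j=sys.argv[1:7];plan(x,y,z,ps,int(n),j)
E
python3 plan.py .4647 -.3016 .13 4.3 11 8.54
```

```text
t0.80 tcp [ 0.2302 -0.4995  0.2313] psi -65.3 tilt 0.00 open 8.5760 F [-0.8 -0.2 -0.3]
[[-0.74, -2.69, 0.92, 0.0, 0.0, -6.3, 8.54], [-0.44, -2.75, 0.92, 0.0, 0.0, -6.3, 8.54], [-0.14, -2.79, 0.92, 0.0, 0.0, -6.3, 8.54], [0.17, -2.78, 0.92, 0.0, 0.0, -6.3, 8.54], [0.47, -2.75, 0.92, 0.0, 0.0, -6.3, 8.54], [0.77, -2.68, 0.92, 0.0, 0.0, -6.3, 8.54], [1.06, -2.58, 0.92, 0.0, 0.0, -6.4, 8.54], [1.35, -2.45, 0.92, 0.0, 0.0, -6.3, 8.54], [1.6, -2.28, 0.92, 0.0, 0.0, -6.4, 8.54], [1.85, -2.09, 0.92, 0.0, 0.0, -6.3, 8.54], [2.07, -1.87, 0.93, 0.0, 0.0, -6.4, 8.54]]
```

Emit:
{"name": "drive_tool", "arguments": {"steps": [[[-0.74,-2.69,0.9,0,0,-6.3,8.54],[-0.44,-2.75,0.9,0,0,-6.3,8.54],[-0.14,-2.79,0.9,0,0,-6.3,8.54],[0.17,-2.78,0.9,0,0,-6.3,8.54],[0.47,-2.75,0.9,0,0,-6.3,8.54]]], "newtons": 40}}

```text
clock: 1.22
tcp_pos: [0.3375, -0.4087, 0.1859]
orientation: [0.0, 0.958, -0.288, 0.0]
wrist_force: [0.3, -0.8, -0.3]
opening: 0.996
```

Emit:
{"name": "drive_tool", "arguments": {"steps": [[[0.77,-2.68,0.9,0,0,-6.3,8.54],[1.06,-2.58,0.9,0,0,-6.4,8.54],[1.35,-2.45,0.9,0,0,-6.3,8.54],[1.6,-2.28,0.9,0,0,-6.4,8.54],[1.85,-2.09,0.9,0,0,-6.3,8.54]]]}}

```text
clock: 1.63
tcp_pos: [0.4443, -0.3185, 0.141]
orientation: [0.0, 1.0, -0.015, 0.0]
wrist_force: [-0.1, -1.2, -0.6]
opening: 0.999
```

```bash
python3 plan.py .4647 -.3016 .10 4.3 2 6.5
```

```text
t1.63 tcp [ 0.4443 -0.3185  0.141 ] psi -1.7 tilt 0.02 open 8.5342 F [-0.1 -1.2 -0.6]
[[0.99, -0.88, 2.05, 0.0, 0.0, -3.0, 6.5], [1.04, -0.82, 2.05, 0.0, 0.0, -3.0, 6.5]]
```

Emit:
{"name": "drive_tool", "arguments": {"steps": [[[0.99,-0.88,2.05,0,0,-3,6.5],[1.04,-0.82,2.05,0,0,-3,6],[0,0,3,0,0,0,6],[0,0,3,0,0,0,6],[0,0,0,0,0,0,6]]]}}

```text
clock: 2.05
tcp_pos: [0.4613, -0.3007, 0.0345]
orientation: [-0.002, 0.999, 0.035, -0.003]
wrist_force: [-1.6, -0.4, -1.1]
opening: 0.703
```

```bash
python3 plan.py .4647 -.3016 .02 4.3 1 4.5; python3 - <<'E'
from bench import bot;import cv2
im=bot.read_camera('scene');cv2.imwrite('pics/s1.png',cv2.resize(im[140:290,290:490,::-1],None,fx=4,fy=4))
E
```

```text
t2.05 tcp [ 0.4613 -0.3007  0.0345] psi 4.0 tilt 0.48 open 6.0005 F [-1.6 -0.4 -1.1]
[[0.34, 0.12, 1.44, -0.3, 0.4, -0.3, 4.5]]
```

View pics/s1.png

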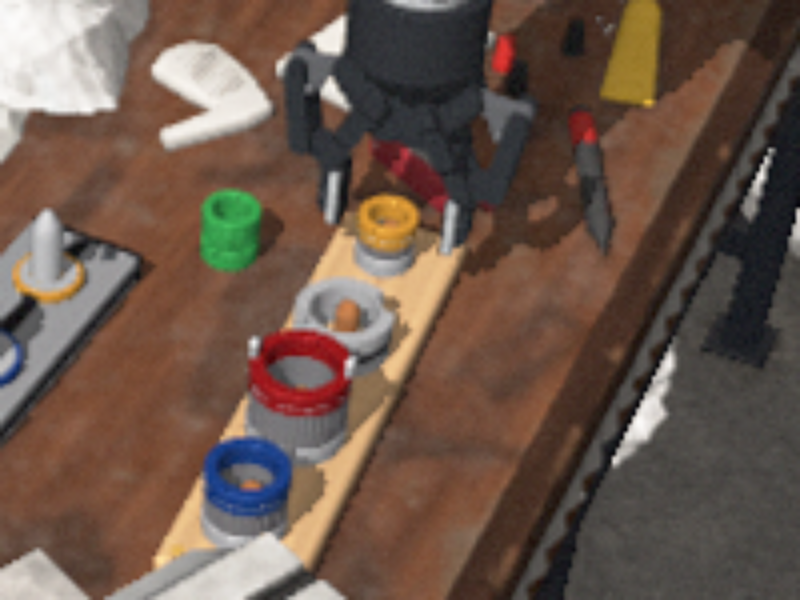

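Emit:
{"name": "drive_tool", "arguments": {"steps": [[[0.3,0,1.4,-0.3,0.4,0,5.5],[0,0,0,0,0,0,5.5]]]}}

```text
clock: 2.27
tcp_pos: [0.4669, -0.3027, 0.0266]
orientation: [0.003, 0.999, 0.034, 0.004]
wrist_force: [-1.2, 0.9, -0.7]
opening: 0.644
```

```bash
python3 plan.py .4647 -.3016 .02 4.3 1 3
```

```text
t2.27 tcp [ 0.4669 -0.3027  0.0266] psi 3.9 tilt 0.52 open 5.4989 F [-1.2  0.9 -0.7]
[[-0.22, -0.13, 0.66, 0.3, -0.4, -0.4, 3.0]]
```

Emit:
{"name": "drive_tool", "arguments": {"steps": [[[-0.3,0,0.6,0.3,-0.4,0,5.5],[0,0,0,0,0,0,5.5],[0,0,0,0,0,0,3],[0,0,0,0,0,0,3],[0,0,0,0,0,0,3]]]}}

```text
clock: 2.68
tcp_pos: [0.4642, -0.3033, 0.0215]
orientation: [0.0, 0.999, 0.034, 0.001]
wrist_force: [-2.6, 0.6, 5.6]
opening: 0.383
```

Emit:
{"name": "drive_tool", "arguments": {"steps": [[[0,0,0,0,0,0,3],[0,0,0,0,0,0,3]]]}}

```text
clock: 2.85
tcp_pos: [0.4643, -0.3033, 0.0215]
orientation: [0.001, 0.999, 0.034, 0.001]
wrist_force: [-1.3, 0.1, 6.1]
opening: 0.381
```

```bash
python3 plan.py .4647 -.3016 .12 4.3 3 3
```

```text
t2.85 tcp [ 0.4643 -0.3033  0.0215] psi 3.9 tilt 0.09 open 3.2545 F [-1.3  0.1  6.1]
[[0.02, -0.05, -3.28, 0.0, 0.0, -0.1, 3.0], [0.02, -0.05, -3.29, 0.0, 0.0, -0.1, 3.0], [0.03, -0.05, -3.28, 0.1, -0.1, -0.2, 3.0]]
```

Emit:
{"name": "drive_tool", "arguments": {"steps": [[[0,0,-2,0,0,0,3],[0,0,-3.5,0,0,0,3],[0,0,-3.5,0,0,0,3],[0,0,-1.5,0,0,0,3],[0,0,0,0,0,0,3]]]}}

```text
clock: 3.27
tcp_pos: [0.4654, -0.3039, 0.13]
orientation: [0.002, 0.999, 0.034, 0.003]
wrist_force: [-0.2, -0.0, -1.7]
opening: 0.383
```

```bash
python3 plan.py .6236 -.1936 - 1.8 5 3; cat > look.py <<'E'
import sys;from h import *
n,tag,x,y,w,h=sys.argv[1],sys.argv[2],*map(int,sys.argv[3:7])
im=bot.read_camera(n);cv2.imwrite(f'pics/{tag}_full.png',im[:,:,::-1]);k=min(800//w,600//h)
cv2.imwrite(f'pics/{tag}.png',cv2.resize(im[y:y+h,x:x+w,::-1],None,fx=k,fy=k,interpolation=cv2.INTER_CUBIC))
E
python3 look.py scene s2 330 100 130 120;python3 -c "
from h import *
s=bot.observe();print(s['tcp_pos']);print(Cam('scene').proj([[*s['tcp_pos'][:2],s['tcp_pos'][2]+.028]]))"
```

```text
t3.27 tcp [ 0.4654 -0.3039  0.13  ] psi 3.9 tilt 0.39 open 3.2738 F [-0.2 -0.  -1.7]
[[3.31, -1.98, 0.01, 0.0, -0.1, 0.4, 3.0], [3.29, -2.01, 0.0, 0.1, -0.1, 0.4, 3.0], [3.28, -2.03, 0.0, 0.0, 0.0, 0.4, 3.0], [3.26, -2.05, 0.0, 0.1, -0.1, 0.5, 3.0], [3.25, -2.08, 0.01, 0.0, 0.0, 0.4, 3.0]]
[ 0.46478558 -0.30339322  0.12733988]
[[392.18186987 154.30337629]]
```

View pics/s2.png

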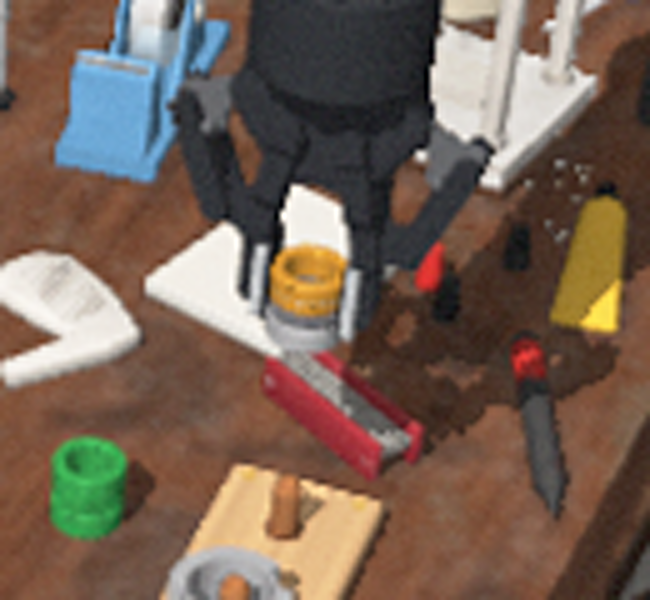

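```bash
cat > held.py <<'E'
import sys;from h import *
np.set_printoptions(precision=4,suppress=True)
# held.py pic color r dz   (rim = tcp+dz)
pic,col,r,dz=sys.argv[1],sys.argv[2],float(sys.argv[3]),float(sys.argv[4])
im=cv2.imread(f'pics/{pic}_full.png')[:,:,::-1].copy();c=Cam('scene');t=bot.observe()['tcp_pos'];z=t[2]+dz
px=c.proj([[t[0],t[1],z-.004]])[0]
for s in(0,.004):
    q=fit(c,im,col,px,r,z+s)
    print(s,'sleeve',q,'minus tcp mm',(q[0][:2]-t[:2])*1000)
E
python3 held.py s2 gold .017 .0285
```

```text
0 sleeve (array([ 0.4675, -0.3024,  0.0045]), np.float64(21.8125), np.uint64(151)) minus tcp mm [2.718  0.9884]
0.004 sleeve (array([ 0.4656, -0.2968,  0.0044]), np.float64(22.5625), np.uint64(151)) minus tcp mm [0.7886 6.6197]
```

Emit:
{"name": "drive_tool", "arguments": {"steps": [[[3.32,-1.95,0,0,0,0,3],[3.32,-1.95,0,0,0,0,3],[3.32,-1.95,0,0,0,0,3],[3.32,-1.95,0,0,0,0,3],[3.32,-1.95,0,0,0,0,3]]]}}

```text
clock: 3.73
tcp_pos: [0.6234, -0.1927, 0.1232]
orientation: [-0.0, 0.999, 0.034, -0.001]
wrist_force: [-0.4, -1.3, -0.2]
opening: 0.379
```

Emit:
{"name": "drive_tool", "arguments": {"steps": [[[0,0,2,0,0,0,3],[0,0,2,0,0,0,3],[0,0,0,0,0,0,3],[0,0,0,0,0,0,3]]]}}

```text
clock: 4.07
tcp_pos: [0.6213, -0.1936, 0.0828]
orientation: [-0.001, 0.999, 0.034, -0.002]
wrist_force: [-1.0, -0.1, -0.4]
opening: 0.384
```

```bash
python3 plan.py .6236 -.1948 - - 1 3;python3 look.py scene s3 240 120 130 120; python3 held.py s3 gold .017 .0285
```

```text
t4.07 tcp [ 0.6213 -0.1936  0.0828] psi 3.9 tilt 0.28 open 3.2787 F [-1.  -0.1 -0.4]
[[0.22, 0.13, 0.0, -0.1, 0.3, 0.0, 3.0]]
0 sleeve (array([ 0.6217, -0.1882,  0.0058]), np.float64(35.375), np.uint64(144)) minus tcp mm [-0.3232  5.9654]
0.004 sleeve (array([ 0.6189, -0.1832,  0.0044]), np.float64(35.4375), np.uint64(144)) minus tcp mm [-3.1372 10.906 ]
```

View pics/s3.png

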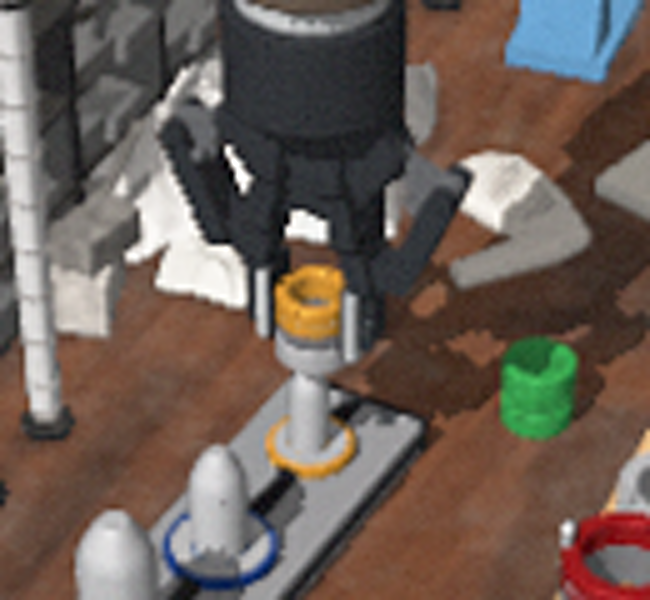

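```bash
cat > ov.py <<'E'
import sys;from h import *
# ov.py pic out x0 y0 w h cam  then x,y,r,z ...
pic,out=sys.argv[1:3];x0,y0,w,h=map(int,sys.argv[3:7]);cam=Cam(sys.argv[7])
im=cv2.imread(f'pics/{pic}_full.png');k=min(800//w,600//h)
v=cv2.resize(im[y0:y0+h,x0:x0+w],None,fx=k,fy=k,interpolation=cv2.INTER_CUBIC)
cols=[(0,255,0),(255,0,255),(0,255,255),(255,255,0)]
for i,a_ in enumerate(sys.argv[8:]):
    x,y,r,z=map(float,a_.split(','));p=cam.proj(circ(x,y,r,z))
    cv2.polylines(v,[((p-[x0,y0]+.5)*k*8).astype(np.int32)],True,cols[i%4],1,shift=3)
cv2.imwrite(f'pics/{out}.png',v)
E
python3 ov.py s3 s3o 270 160 80 60 scene .6213,-.1936,.017,.1108 .6213,-.1936,.017,.0773 .6228,-.192,.017,.1108 .6228,-.192,.017,.0773 .6236,-.1936,.009,.054 .6236,-.1936,.004,.068
```

```text
(no output)
```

View pics/s3o.png

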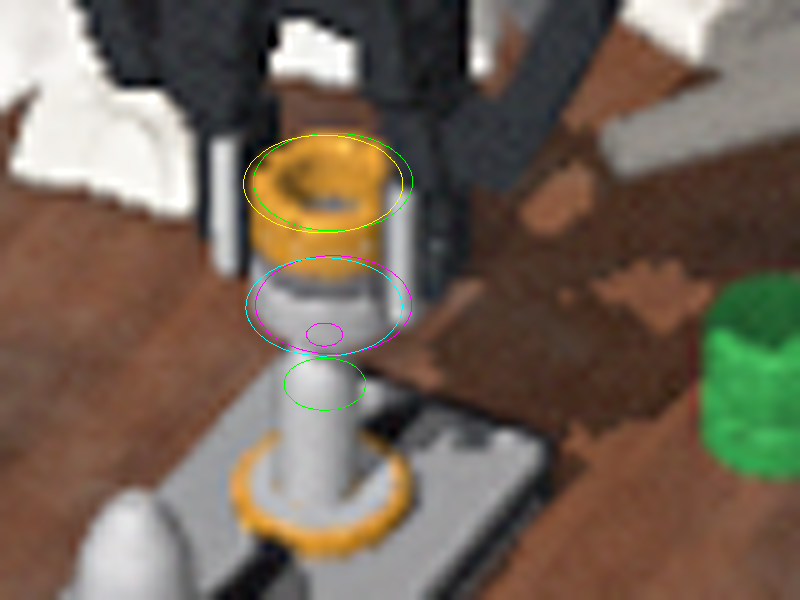

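Emit:
{"name": "drive_tool", "arguments": {"steps": [[[0.23,0.08,0,0,0,0,3],[0,0,1,0,0,0,3],[0,0,1,0,0,0,3],[0,0,0.5,0,0,0,3],[0,0,0,0,0,0,3]]]}}

```text
clock: 4.53
tcp_pos: [0.6241, -0.1946, 0.0582]
orientation: [-0.0, 0.999, 0.034, -0.001]
wrist_force: [-0.1, 0.9, -0.1]
opening: 0.378
```

```bash
python3 plan.py - - .0305 - 1 3
```

```text
t4.53 tcp [ 0.6241 -0.1946  0.0582] psi 3.9 tilt 0.15 open 3.2301 F [-0.1  0.9 -0.1]
[[0.01, 0.0, 2.77, -0.1, 0.1, 0.0, 3.0]]
```

Emit:
{"name": "drive_tool", "arguments": {"steps": [[[0,0,0.8,0,0,0,3],[0,0,0.8,0,0,0,3],[0,0,0.5,0,0,0,3],[0,0,0.3,0,0,0,3],[0,0,0,0,0,0,3]]]}}

```text
clock: 4.95
tcp_pos: [0.6246, -0.1946, 0.0352]
orientation: [-0.0, 0.999, 0.034, -0.001]
wrist_force: [0.6, 0.4, -0.6]
opening: 0.383
```

Emit:
{"name": "drive_tool", "arguments": {"steps": [[[0,0,0.2,0,0,0,3],[0,0,0.2,0,0,0,3],[0,0,0,0,0,0,3]]]}}

```text
clock: 5.2
tcp_pos: [0.6251, -0.1948, 0.0321]
orientation: [-0.0, 0.999, 0.034, -0.0]
wrist_force: [0.2, -0.1, -1.4]
opening: 0.385
```

Emit:
{"name": "drive_tool", "arguments": {"steps": [[[0,0,0.2,0,0,0,3],[0,0,0.2,0,0,0,3],[0,0,0,0,0,0,3]]]}}

```text
clock: 5.45
tcp_pos: [0.6254, -0.1949, 0.0295]
orientation: [0.0, 0.999, 0.034, 0.001]
wrist_force: [-2.4, 1.0, 8.6]
opening: 0.383
```

Emit:
{"name": "drive_tool", "arguments": {"steps": [[[0,0,0,0,0,0,5],[0,0,0,0,0,0,5.5],[0,0,0,0,0,0,5.5],[0,0,-2,0,0,0,5.5],[0,0,-3.5,0,0,0,5.5]]]}}

```text
clock: 5.87
tcp_pos: [0.6229, -0.1941, 0.0792]
orientation: [-0.001, 0.999, 0.034, -0.004]
wrist_force: [0.5, 0.5, 0.5]
opening: 0.64
```

```bash
python3 plan.py .4475 -.0747 .13 4.3 6 6.5;python3 look.py scene s4 240 120 130 120; python3 look.py top t4 250 140 200 150
```

```text
t5.87 tcp [ 0.6229 -0.1941  0.0792] psi 3.9 tilt 0.44 open 5.4616 F [0.5 0.5 0.5]
[[-2.79, -2.19, -0.82, 0.0, 0.1, -0.1, 6.5], [-2.78, -2.19, -0.83, 0.0, 0.1, -0.1, 6.5], [-2.77, -2.2, -0.83, 0.0, 0.1, 0.0, 6.5], [-2.77, -2.2, -0.83, -0.1, 0.0, -0.1, 6.5], [-2.77, -2.2, -0.84, 0.0, 0.1, 0.0, 6.5], [-2.77, -2.2, -0.84, -0.1, 0.0, -0.1, 6.5]]
```

View pics/s4.png

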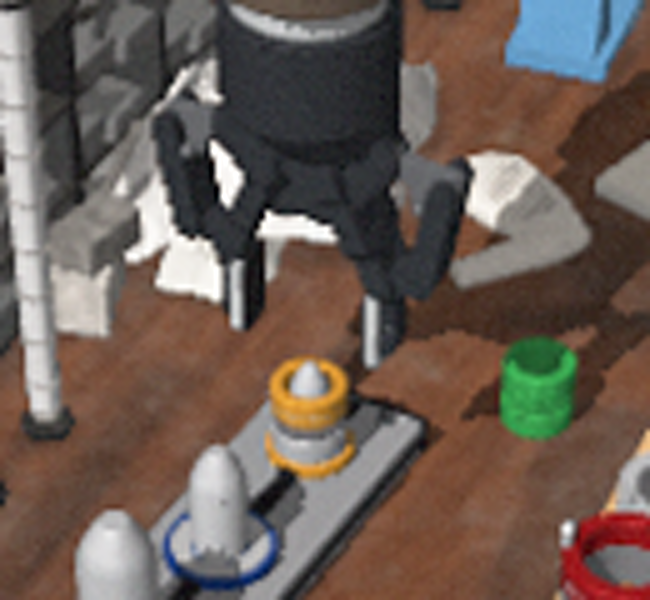

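Emit:
{"name": "drive_tool", "arguments": {"steps": [[[0,0,-3.5,0,0,0,6.5],[-2.81,-2.19,0,0,0,0,6.5],[-2.81,-2.19,0,0,0,0,6.5],[-2.81,-2.19,0,0,0,0,6.5],[-2.81,-2.19,0,0,0,0,6.5]]]}}

```text
clock: 6.38
tcp_pos: [0.5058, -0.1145, 0.1178]
orientation: [-0.0, 0.999, 0.034, 0.0]
wrist_force: [-0.4, 0.8, -0.2]
opening: 0.764
```

Emit:
{"name": "drive_tool", "arguments": {"steps": [[[-2.81,-2.19,0,0,0,0,6.5],[-2.81,-2.19,0,0,0,0,6.5],[0,0,2,0,0,0,6.5],[0,0,0,0,0,0,6.5],[0,0,0,0,0,0,6.5]]]}}

```text
clock: 6.8
tcp_pos: [0.4476, -0.0752, 0.098]
orientation: [-0.0, 0.999, 0.035, -0.0]
wrist_force: [-0.6, -0.6, 0.5]
opening: 0.761
```

```bash
python3 plan.py .4475 -.0747 .026 4 3 6.5;python3 look.py scene s5 290 160 130 120
```

```text
t6.80 tcp [ 0.4476 -0.0752  0.098 ] psi 4.0 tilt 0.03 open 6.5012 F [-0.6 -0.6  0.5]
[[0.0, -0.02, 2.4, 0.0, 0.0, 0.0, 6.5], [0.0, -0.01, 2.4, 0.0, 0.0, 0.0, 6.5], [-0.01, -0.02, 2.4, 0.0, 0.0, 0.0, 6.5]]
```

View pics/s5.png

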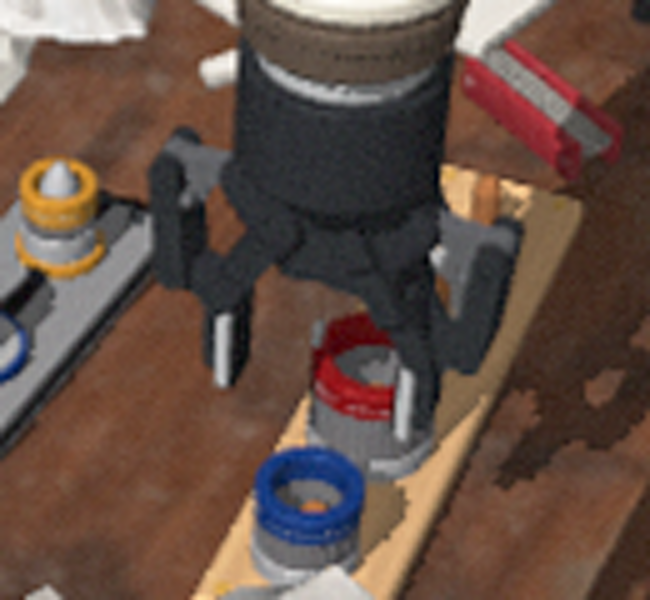

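Emit:
{"name": "drive_tool", "arguments": {"steps": [[[0,0,3,0,0,0,6.5],[0,0,3,0,0,0,6.5],[0,0,1,0,0,0,6.5],[0,0,0,0,0,0,6.5],[0,0,0,0,0,0,4]]]}}

```text
clock: 7.27
tcp_pos: [0.4483, -0.0756, 0.0289]
orientation: [-0.0, 0.999, 0.034, -0.0]
wrist_force: [0.8, 0.5, 0.8]
opening: 0.636
```

Emit:
{"name": "drive_tool", "arguments": {"steps": [[[0,0,0,0,0,0,4],[0,0,0,0,0,0,4],[0,0,0,0,0,0,4],[0,0,0,0,0,0,4]]]}}

```text
clock: 7.6
tcp_pos: [0.4491, -0.0756, 0.0302]
orientation: [0.0, 0.999, 0.034, 0.001]
wrist_force: [-0.5, -1.3, 6.5]
opening: 0.511
```

Emit:
{"name": "drive_tool", "arguments": {"steps": [[[0,0,-1,0,0,0,4],[0,0,-3.5,0,0,0,4],[0,0,-4,0,0,0,4],[0,0,-1.5,0,0,0,4],[0,0,0,0,0,0,4]]]}}

```text
clock: 8.02
tcp_pos: [0.4499, -0.0756, 0.1336]
orientation: [0.001, 0.999, 0.034, 0.004]
wrist_force: [0.0, -0.1, -1.1]
opening: 0.502
```

```bash
python3 look.py scene s6 280 140 130 120;python3 plan.py .6260 -.1165 - - 5 4; python3 held.py s6 blue .022 .0278
```

```text
t8.07 tcp [ 0.4491 -0.0754  0.131 ] psi 3.9 tilt 0.25 open 4.3297 F [-0.4 -0.2 -1.8]
[[3.47, 1.06, 0.02, 0.0, 0.0, 0.0, 4.0], [3.47, 1.06, 0.01, 0.0, -0.1, 0.0, 4.0], [3.48, 1.06, 0.01, 0.0, 0.0, 0.0, 4.0], [3.47, 1.07, 0.01, 0.0, -0.1, 0.0, 4.0], [3.48, 1.06, 0.0, 0.1, 0.0, 0.0, 4.0]]
0 sleeve (array([ 0.4524, -0.0777,  0.011 ]), np.float64(24.0), np.uint64(395)) minus tcp mm [ 3.3184 -2.2964]
0.004 sleeve (array([ 0.4505, -0.0736,  0.0108]), np.float64(24.875), np.uint64(395)) minus tcp mm [1.4176 1.8929]
```

View pics/s6.png

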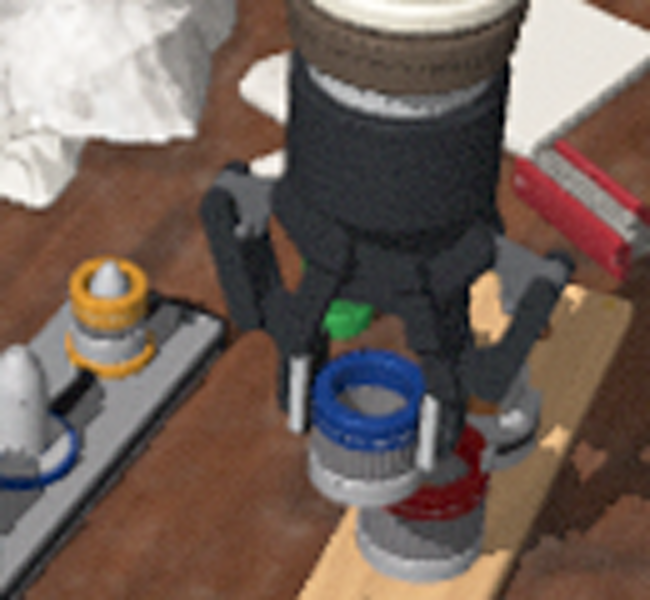

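Emit:
{"name": "drive_tool", "arguments": {"steps": [[[3.47,1.06,0,0,0,0,4],[3.47,1.06,0,0,0,0,4],[3.47,1.06,0,0,0,0,4],[3.47,1.06,0,0,0,0,4],[3.47,1.06,0,0,0,0,4]]]}}

```text
clock: 8.48
tcp_pos: [0.6255, -0.1165, 0.1266]
orientation: [-0.0, 0.999, 0.034, -0.001]
wrist_force: [0.1, -0.0, -0.2]
opening: 0.503
```

Emit:
{"name": "drive_tool", "arguments": {"steps": [[[0,0,2,0,0,0,4],[0,0,1.5,0,0,0,4],[0,0,0,0,0,0,4],[0,0,0,0,0,0,4]]]}}

```text
clock: 8.82
tcp_pos: [0.6234, -0.116, 0.0913]
orientation: [-0.0, 0.999, 0.034, -0.002]
wrist_force: [0.2, -0.1, -0.1]
opening: 0.502
```

```bash
python3 look.py scene s7 210 120 130 120;python3 plan.py .6260 -.1167 - - 1 4; python3 ov.py s7 s7o 240 170 80 60 scene $(python3 -c "
from bench import bot
t=bot.observe()['tcp_pos'];print('%f,%f,.022,%f %f,%f,.022,%f'%(t[0],t[1],t[2]+.0278,t[0],t[1],t[2]-.014))") .626,-.1156,.0125,.060 .626,-.1156,.006,.076
```

```text
t8.87 tcp [ 0.624  -0.1161  0.093 ] psi 3.9 tilt 0.08 open 4.3239 F [-0.1  0.1 -0.3]
[[0.2, 0.07, 0.0, 0.0, 0.1, 0.0, 4.0]]
```

View pics/s7o.png

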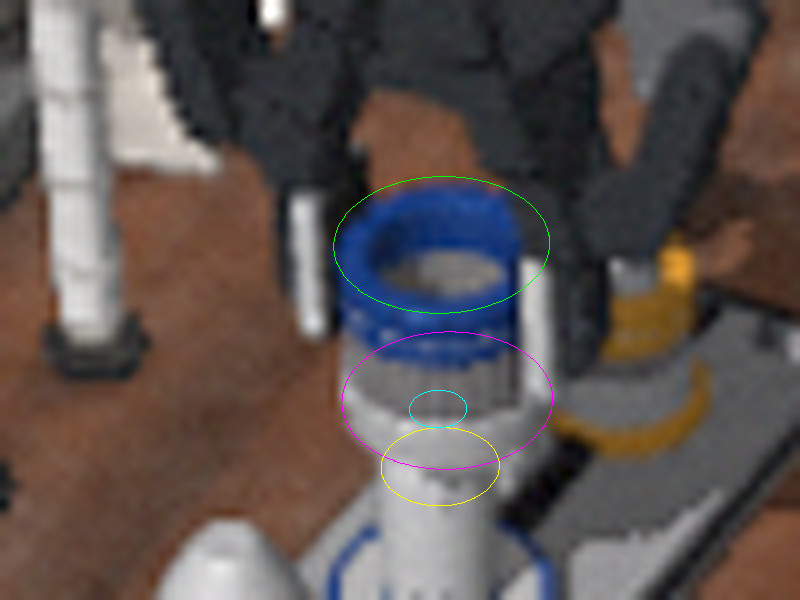

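Emit:
{"name": "drive_tool", "arguments": {"steps": [[[0.2,0.06,0.5,0,0,0,4],[0,0,1.3,0,0,0,4],[0,0,1.2,0,0,0,4],[0,0,0.8,0,0,0,4],[0,0,0,0,0,0,4]]]}}

```text
clock: 9.28
tcp_pos: [0.6252, -0.1164, 0.0524]
orientation: [-0.0, 0.999, 0.034, -0.002]
wrist_force: [0.2, -0.0, -1.7]
opening: 0.508
```

Emit:
{"name": "drive_tool", "arguments": {"steps": [[[0,0,0.6,0,0,0,4],[0,0,0.4,0,0,0,4],[0,0,0.2,0,0,0,4],[0,0,0,0,0,0,4]]]}}

```text
clock: 9.62
tcp_pos: [0.6265, -0.1166, 0.0428]
orientation: [-0.0, 0.999, 0.034, -0.0]
wrist_force: [-1.0, 0.0, -1.2]
opening: 0.51
```

Emit:
{"name": "drive_tool", "arguments": {"steps": [[[0,0,0.3,0,0,0,4],[0,0,0.2,0,0,0,4],[0,0,0,0,0,0,4]]]}}

```text
clock: 9.87
tcp_pos: [0.6268, -0.1167, 0.0384]
orientation: [0.0, 0.999, 0.034, 0.0]
wrist_force: [-0.9, 0.0, -1.0]
opening: 0.507
```

Emit:
{"name": "drive_tool", "arguments": {"steps": [[[0,0,0.2,0,0,0,4],[0,0,0,0,0,0,4]]]}}

```text
clock: 10.03
tcp_pos: [0.6269, -0.1167, 0.0382]
orientation: [0.0, 0.999, 0.034, 0.001]
wrist_force: [-5.2, 0.5, 11.4]
opening: 0.506
```

Seated with contact; release and rise.

Emit:
{"name": "drive_tool", "arguments": {"steps": [[[0,0,0,0,0,0,6],[0,0,0,0,0,0,6.5],[0,0,0,0,0,0,6.5],[0,0,-2,0,0,0,7],[0,0,-3.5,0,0,0,7.5]]]}}

```text
clock: 10.45
tcp_pos: [0.6244, -0.1163, 0.0873]
orientation: [-0.001, 0.999, 0.034, -0.004]
wrist_force: [0.3, -0.8, -0.1]
opening: 0.875
```

Emit:
{"name": "drive_tool", "arguments": {"steps": [[[0,0,-3.5,0,0,0,7.5],[0,0,0,0,0,0,7.5]]]}}

```text
clock: 10.62
tcp_pos: [0.6291, -0.1172, 0.1338]
orientation: [0.001, 0.999, 0.034, 0.005]
wrist_force: [0.4, 0.2, 1.8]
opening: 0.879
```

```bash
python3 plan.py .4515 -.1482 .115 4 5 7.5; python3 look.py scene s8 210 120 260 200
```

```text
t10.62 tcp [ 0.6291 -0.1172  0.1338] psi 3.9 tilt 0.54 open 7.5038 F [0.4 0.2 1.8]
[[-3.59, 0.37, 0.34, 0.0, -0.1, 0.0, 7.5], [-3.59, 0.38, 0.35, 0.0, -0.1, 0.0, 7.5], [-3.59, 0.37, 0.36, 0.0, -0.1, 0.0, 7.5], [-3.58, 0.38, 0.36, 0.1, -0.1, 0.0, 7.5], [-3.59, 0.37, 0.37, 0.0, -0.1, -0.1, 7.5]]
```

View pics/s8.png

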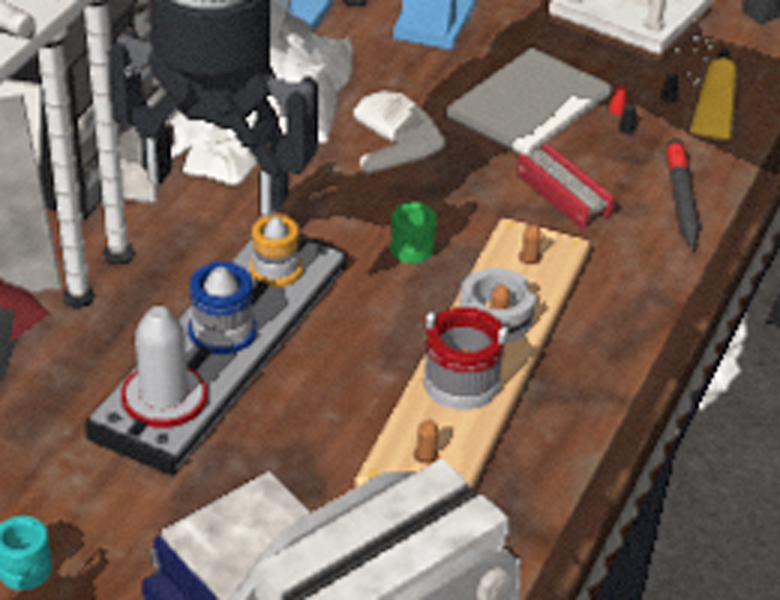

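Emit:
{"name": "drive_tool", "arguments": {"steps": [[[-3.53,0.39,0,0,0,0,7.5],[-3.53,0.39,0,0,0,0,7.5],[-3.53,0.39,0,0,0,0,7.5],[-3.53,0.39,0,0,0,0,7.5],[-3.53,0.39,0,0,0,0,7.5]]]}}

```text
clock: 11.08
tcp_pos: [0.4499, -0.1481, 0.1248]
orientation: [-0.0, 0.999, 0.035, -0.001]
wrist_force: [1.0, -1.1, -0.0]
opening: 0.882
```

Emit:
{"name": "drive_tool", "arguments": {"steps": [[[0,0,1.5,0,0,0,7.5],[0,0,0,0,0,0,7.5],[0,0,0,0,0,0,7.5]]]}}

```text
clock: 11.33
tcp_pos: [0.4515, -0.1482, 0.1104]
orientation: [-0.0, 0.999, 0.034, -0.001]
wrist_force: [0.4, -0.1, -0.1]
opening: 0.879
```

```bash
python3 plan.py .4518 -.1482 .033 4 3 7.5; python3 look.py scene s9 290 140 130 120
```

```text
t11.33 tcp [ 0.4515 -0.1482  0.1104] psi 3.9 tilt 0.07 open 7.5095 F [ 0.4 -0.1 -0.1]
[[0.01, 0.0, 2.58, 0.0, 0.0, 0.0, 7.5], [0.02, 0.0, 2.58, 0.0, 0.0, 0.0, 7.5], [0.01, 0.01, 2.58, 0.0, 0.1, -0.1, 7.5]]
```

View pics/s9.png

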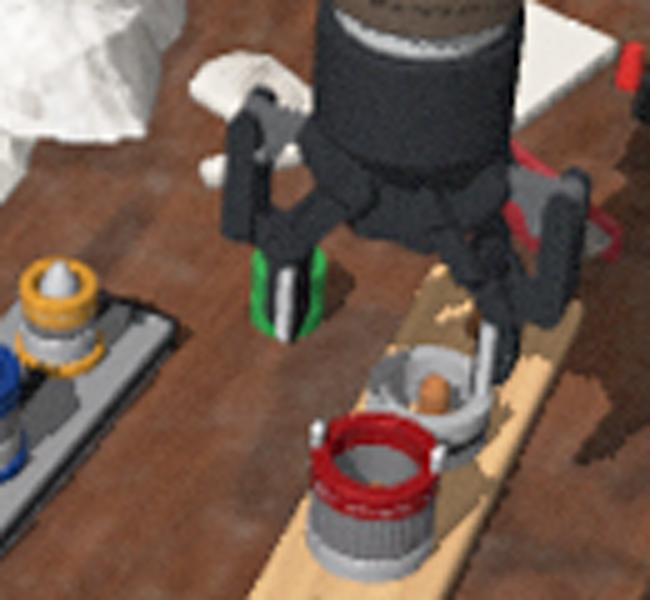

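Emit:
{"name": "drive_tool", "arguments": {"steps": [[[0,0,3,0,0,0,7.5],[0,0,3,0,0,0,7.5],[0,0,1.6,0,0,0,7.5],[0,0,0,0,0,0,7.5],[0,0,0,0,0,0,5]]], "newtons": 50}}

```text
clock: 11.8
tcp_pos: [0.4521, -0.1479, 0.035]
orientation: [-0.0, 0.999, 0.035, -0.001]
wrist_force: [0.7, -0.2, 0.8]
opening: 0.756
```

Emit:
{"name": "drive_tool", "arguments": {"steps": [[[0,0,0,0,0,0,5],[0,0,0,0,0,0,5],[0,0,0,0,0,0,5],[0,0,0,0,0,0,5]]]}}

```text
clock: 12.13
tcp_pos: [0.453, -0.1485, 0.0367]
orientation: [0.0, 0.999, 0.034, 0.001]
wrist_force: [0.9, -0.4, 5.8]
opening: 0.616
```

Emit:
{"name": "drive_tool", "arguments": {"steps": [[[0,0,-1,0,0,0,5],[0,0,-3.5,0,0,0,5],[0,0,-4,0,0,0,5],[0,0,-2,0,0,0,5],[0,0,0,0,0,0,5]]]}}

```text
clock: 12.55
tcp_pos: [0.4537, -0.1489, 0.146]
orientation: [0.001, 0.999, 0.034, 0.003]
wrist_force: [0.0, -0.5, -1.7]
opening: 0.617
```

Emit:
{"name": "drive_tool", "arguments": {"steps": [[[0,0,0,0,0,0,5],[0,0,0,0,0,0,5]]]}}

```text
clock: 12.72
tcp_pos: [0.4514, -0.1482, 0.1394]
orientation: [-0.0, 0.999, 0.034, -0.001]
wrist_force: [-0.6, -0.4, -2.3]
opening: 0.618
```

```bash
python3 look.py scene s10 290 100 130 120;python3 plan.py .6286 -.0380 - - 6 5; python3 held.py s10 red .027 .0293
```

```text
t12.77 tcp [ 0.4512 -0.148   0.1389] psi 3.9 tilt 0.13 open 5.2785 F [ 0.3 -0.4 -1.7]
[[3.08, -1.63, -0.01, 0.0, 0.0, 0.0, 5.0], [3.08, -1.63, 0.0, 0.0, 0.0, 0.0, 5.0], [3.07, -1.62, -0.01, 0.0, 0.0, 0.0, 5.0], [3.08, -1.63, 0.0, 0.0, 0.0, 0.0, 5.0], [3.07, -1.62, -0.01, 0.0, 0.1, 0.0, 5.0], [3.08, -1.63, 0.0, 0.0, 0.0, 0.0, 5.0]]
0 sleeve (array([ 0.4533, -0.1506,  0.0127]), np.float64(46.4375), np.uint64(508)) minus tcp mm [ 2.1035 -2.6026]
0.004 sleeve (array([ 0.4515, -0.1453,  0.0119]), np.float64(47.875), np.uint64(508)) minus tcp mm [0.3157 2.7742]
```

View pics/s10.png

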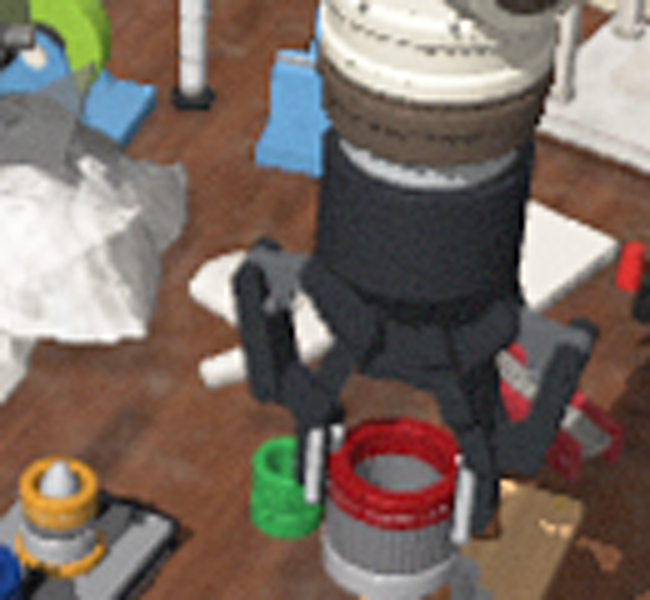

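Emit:
{"name": "drive_tool", "arguments": {"steps": [[[3.08,-1.63,0,0,0,0,5],[3.08,-1.63,0,0,0,0,5],[3.08,-1.63,0,0,0,0,5],[3.08,-1.63,0,0,0,0,5],[3.08,-1.63,0,0,0,0,5]]]}}

```text
clock: 13.18
tcp_pos: [0.6004, -0.0553, 0.1383]
orientation: [-0.0, 0.999, 0.034, -0.001]
wrist_force: [0.3, -0.1, -1.7]
opening: 0.618
```

Emit:
{"name": "drive_tool", "arguments": {"steps": [[[3.08,-1.63,0,0,0,0,5],[0,0,1,0,0,0,5],[0,0,0,0,0,0,5],[0,0,0,0,0,0,5]]]}}

```text
clock: 13.52
tcp_pos: [0.6283, -0.0379, 0.128]
orientation: [-0.0, 0.999, 0.035, -0.002]
wrist_force: [-0.2, 0.0, -1.3]
opening: 0.615
```

```bash
python3 look.py scene s11 210 120 130 120;python3 plan.py .6286 -.0380 - - 1 5; python3 ov.py s11 s11o 215 180 100 75 scene $(python3 -c "
from bench import bot
t=bot.observe()['tcp_pos'];print('%f,%f,.027,%f %f,%f,.027,%f'%(t[0],t[1],t[2]+.0293,t[0],t[1],t[2]-.0207))") .6286,-.0377,.0165,.080 .6286,-.0377,.008,.098
```

```text
t13.57 tcp [ 0.6284 -0.0383  0.1292] psi 3.9 tilt 0.15 open 5.2611 F [ 0.2  0.4 -2.6]
[[0.02, -0.03, 0.0, 0.0, 0.1, 0.0, 5.0]]
```

View pics/s11o.png

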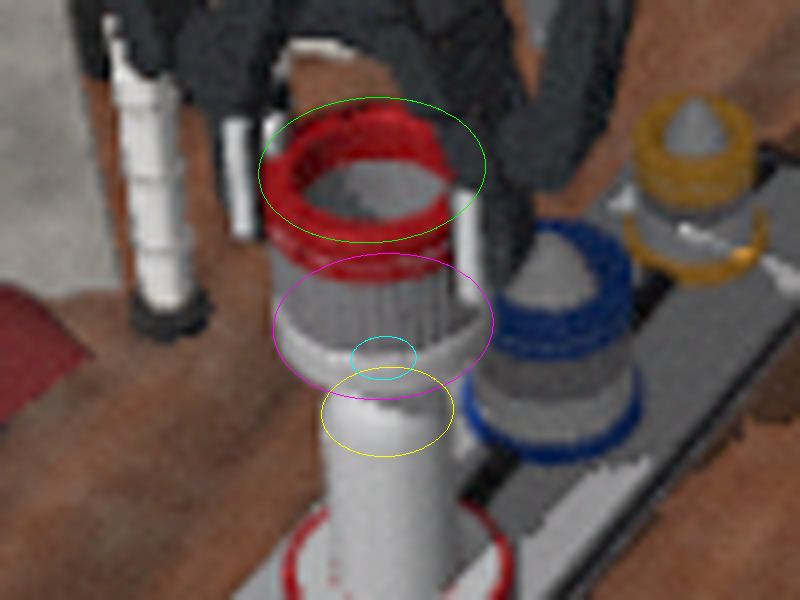

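Emit:
{"name": "drive_tool", "arguments": {"steps": [[[0,0,1.3,0,0,0,5],[0,0,1.5,0,0,0,5],[0,0,1.2,0,0,0,5],[0,0,0.8,0,0,0,5],[0,0,0,0,0,0,5]]]}}

```text
clock: 13.98
tcp_pos: [0.6282, -0.0383, 0.08]
orientation: [-0.0, 0.999, 0.034, -0.001]
wrist_force: [-0.8, 0.5, -2.8]
opening: 0.619
```

Emit:
{"name": "drive_tool", "arguments": {"steps": [[[0,0,1,0,0,0,5],[0,0,1,0,0,0,5],[0,0,0.6,0,0,0,5],[0,0,0.3,0,0,0,5],[0,0,0,0,0,0,5]]]}}

```text
clock: 14.4
tcp_pos: [0.6291, -0.0379, 0.0522]
orientation: [-0.0, 0.999, 0.034, -0.001]
wrist_force: [0.1, 0.2, -2.3]
opening: 0.615
```

Emit:
{"name": "drive_tool", "arguments": {"steps": [[[0,0,0.4,0,0,0,5],[0,0,0.2,0,0,0,5],[0,0,0,0,0,0,5]]]}}

```text
clock: 14.65
tcp_pos: [0.6295, -0.038, 0.0469]
orientation: [-0.0, 0.999, 0.034, -0.0]
wrist_force: [-0.5, -0.1, -2.5]
opening: 0.615
```

Emit:
{"name": "drive_tool", "arguments": {"steps": [[[0,0,0.2,0,0,0,5],[0,0,0,0,0,0,5]]]}}

```text
clock: 14.82
tcp_pos: [0.6296, -0.038, 0.0451]
orientation: [0.0, 0.999, 0.034, -0.0]
wrist_force: [0.3, 0.6, -2.1]
opening: 0.62
```

Emit:
{"name": "drive_tool", "arguments": {"steps": [[[0,0,0.2,0,0,0,5],[0,0,0,0,0,0,5]]]}}

```text
clock: 14.98
tcp_pos: [0.6297, -0.038, 0.0448]
orientation: [0.0, 0.999, 0.034, 0.001]
wrist_force: [-5.2, -0.8, 7.2]
opening: 0.619
```

Emit:
{"name": "drive_tool", "arguments": {"steps": [[[0,0,0,0,0,0,7],[0,0,0,0,0,0,7.5],[0,0,0,0,0,0,7.5],[0,0,-2,0,0,0,7.5],[0,0,-3.5,0,0,0,7.5]]]}}

```text
clock: 15.4
tcp_pos: [0.6274, -0.0379, 0.0945]
orientation: [-0.0, 0.999, 0.034, -0.004]
wrist_force: [1.2, -0.9, -0.2]
opening: 0.875
```

Emit:
{"name": "drive_tool", "arguments": {"steps": [[[0,0,-3,0,0,0,7.5],[-3.9,0,0,0,0,0,7.5],[-3.9,0,0,0,0,0,7.5],[-3.9,0,0,0,0,0,7.5],[-3.9,0,0,0,0,0,7.5]]]}}

```text
clock: 15.82
tcp_pos: [0.4724, -0.0487, 0.1279]
orientation: [0.0, 0.999, 0.034, -0.0]
wrist_force: [-0.1, -0.3, 0.5]
opening: 0.88
```

Emit:
{"name": "drive_tool", "arguments": {"steps": [[[0,0,0,0,0,0,7.5],[0,0,0,0,0,0,7.5]]]}}

```text
clock: 15.98
tcp_pos: [0.4727, -0.0488, 0.1288]
orientation: [0.0, 0.999, 0.034, 0.001]
wrist_force: [1.2, -0.2, 1.0]
opening: 0.88
```

```bash
python3 look.py scene s12 210 150 160 120;python3 look.py top t12 260 160 160 120; python3 plan.py .4585 -.2247 - -8 3 7.5
```

```text
t16.08 tcp [ 0.4747 -0.0488  0.1288] psi 3.9 tilt 0.10 open 7.5000 F [-0.  -0.1  0.2]
[[-0.94, 5.81, 0.0, 0.0, 0.0, 4.0, 7.5], [-0.53, 5.87, 0.0, 0.0, 0.0, 4.0, 7.5], [-0.13, 5.89, 0.0, 0.0, -0.1, 3.9, 7.5]]
```

View pics/s12.png

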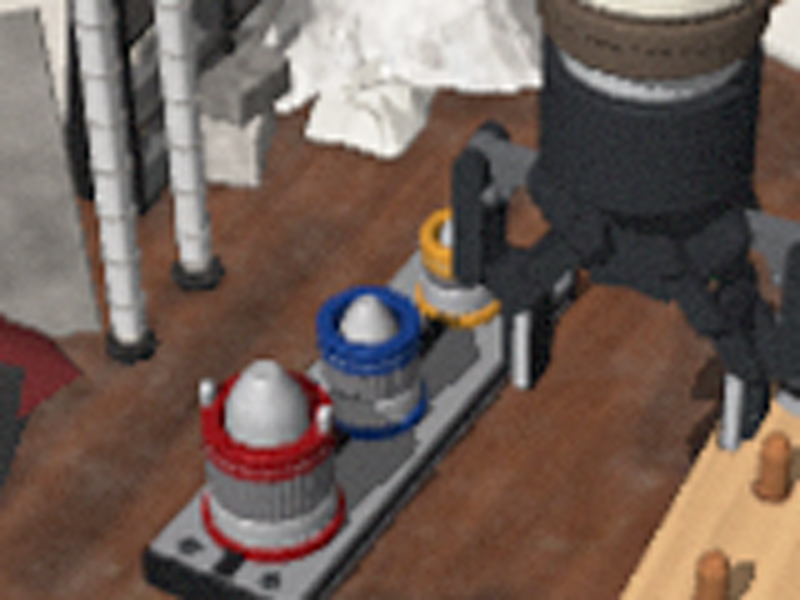

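View pics/t12.png

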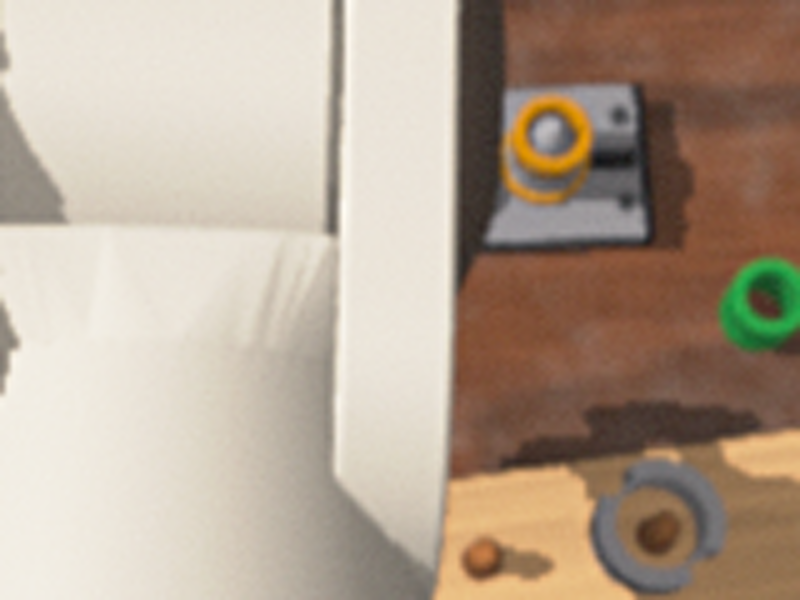

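```bash
cat > lug.py <<'E'
from h import *
def draw(pic,out,x0,y0,w,h,cam,segs):
    im=cv2.imread(f'pics/{pic}.png');k=min(800//w,600//h);cam=Cam(cam)
    v=cv2.resize(im[y0:y0+h,x0:x0+w],None,fx=k,fy=k,interpolation=cv2.INTER_CUBIC)
    for P,c in segs:
        p=((cam.proj(P)-[x0,y0]+.5)*k*8).astype(np.int32);cv2.polylines(v,[p],False,c,1,shift=3)
    cv2.imwrite(f'pics/{out}.png',v)
def lugs(x,y,ang,c,zb):
    o=[]
    for s in(0,np.pi):
        t=np.radians(ang)+s;u=np.array([np.cos(t),np.sin(t)])
        for r in(.0235,.027):o.append((np.array([[x+r*u[0],y+r*u[1],zb],[x+r*u[0],y+r*u[1],zb+.010]]),c))
    return o
def notch(x,y,ang,c,z):
    o=[]
    for s in(0,np.pi):
        t=np.radians(ang)+s;u=np.array([np.cos(t),np.sin(t)]);v=np.array([-u[1],u[0]])
        q=[np.array([x,y])+u*a+v*b for a,b in((.027,-.008),(.021,-.008),(.021,.008),(.027,.008))]
        o.append((np.array([[*p,z] for p in q]),c))
    return o
G,M,Y=(0,255,0),(255,0,255),(0,255,255)
x,y=.6290,-.0379
draw('s12_full','lug1',240,215,50,37,'scene',lugs(x,y,4,G,.074)+lugs(x,y,10,M,.074)+lugs(x,y,16,Y,.074))
x,y=.4585,-.2247
draw('top0','not1',370,243,44,40,'top',notch(x,y,40,G,.042)+notch(x,y,45,M,.042)+[(circ(x,y,.027,.042),Y)])
E
python3 lug.py
```

```text
(no output)
```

View pics/lug1.png

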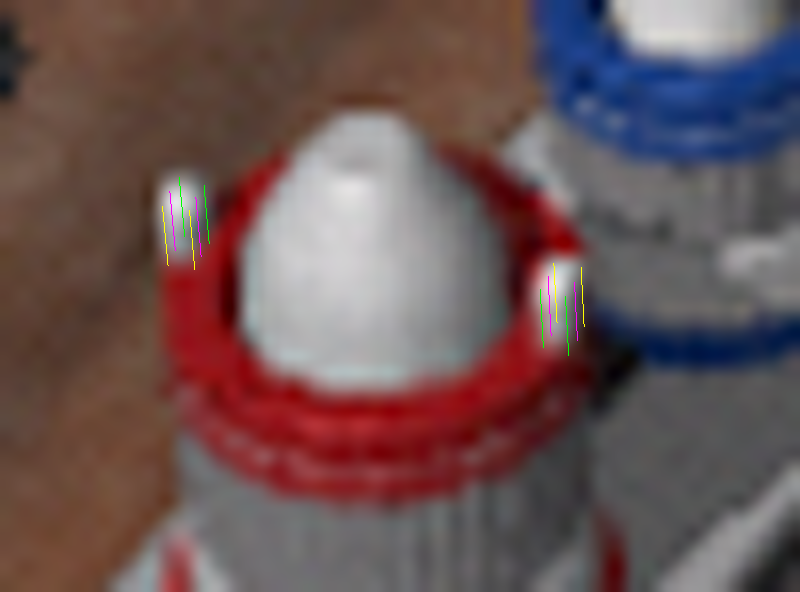

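View pics/not1.png

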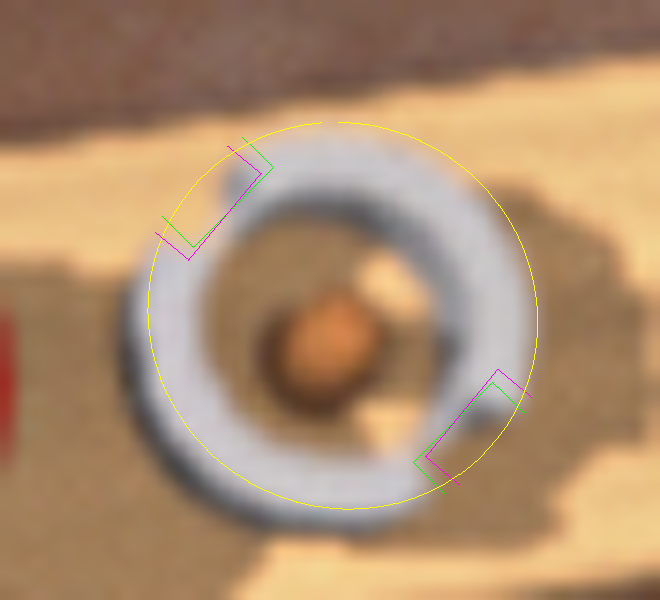

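```bash
python3 plan.py .4578 -.2235 .12 -4 5 7.5
```

```text
t16.08 tcp [ 0.4747 -0.0488  0.1288] psi 3.9 tilt 0.10 open 7.5000 F [-0.  -0.1  0.2]
[[-0.58, 3.46, 0.17, 0.0, 0.0, 1.6, 7.5], [-0.48, 3.48, 0.18, 0.0, 0.0, 1.6, 7.5], [-0.38, 3.49, 0.17, 0.0, 0.0, 1.6, 7.5], [-0.29, 3.5, 0.18, 0.0, 0.0, 1.6, 7.5], [-0.18, 3.51, 0.17, 0.0, -0.1, 1.5, 7.5]]
```

Emit:
{"name": "drive_tool", "arguments": {"steps": [[[-0.58,3.46,0.2,0,0,1.6,7.5],[-0.48,3.48,0.2,0,0,1.6,7.5],[-0.38,3.49,0.2,0,0,1.6,7.5],[-0.29,3.5,0.2,0,0,1.6,7.5],[-0.18,3.51,0.2,0,0,1.5,7.5]]]}}

```text
clock: 16.5
tcp_pos: [0.458, -0.2254, 0.1179]
orientation: [0.0, 0.999, -0.035, 0.0]
wrist_force: [0.4, -0.2, -0.1]
opening: 0.877
```

Emit:
{"name": "drive_tool", "arguments": {"steps": [[[0,0,2,0,0,0,7.5],[0,0,0,0,0,0,7.5],[0,0,0,0,0,0,7.5],[0,0,0,0,0,0,7.5]]]}}

```text
clock: 16.83
tcp_pos: [0.4577, -0.223, 0.0985]
orientation: [-0.0, 0.999, -0.034, -0.0]
wrist_force: [0.2, 0.3, 0.2]
opening: 0.878
```

```bash
python3 plan.py .4578 -.2235 .019 -4 3 7.5; python3 look.py scene s13 320 140 130 120
```

```text
t16.83 tcp [ 0.4577 -0.223   0.0985] psi -3.9 tilt 0.03 open 7.4969 F [0.2 0.3 0.2]
[[0.01, 0.02, 2.65, 0.0, 0.0, 0.0, 7.5], [0.0, 0.02, 2.65, 0.0, 0.0, 0.1, 7.5], [0.01, 0.01, 2.65, 0.0, 0.0, 0.0, 7.5]]
```

View pics/s13.png

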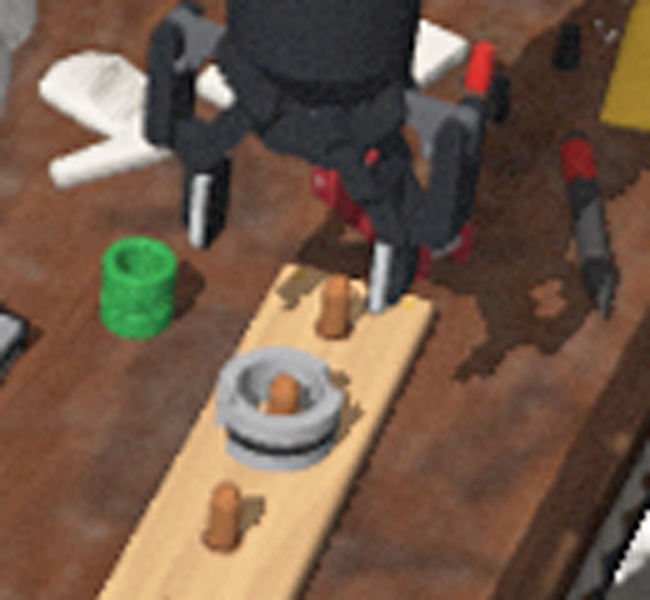

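```bash
cat > n2.py <<'E'
from lug import *
x,y=.4583,-.2238
draw('s13_full','not2',360,205,36,32,'scene',notch(x,y,40,G,.042)+notch(x,y,46,M,.042)+[(circ(x,y,.027,.042),Y)])
E
python3 n2.py
```

```text
(no output)
```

View pics/not2.png

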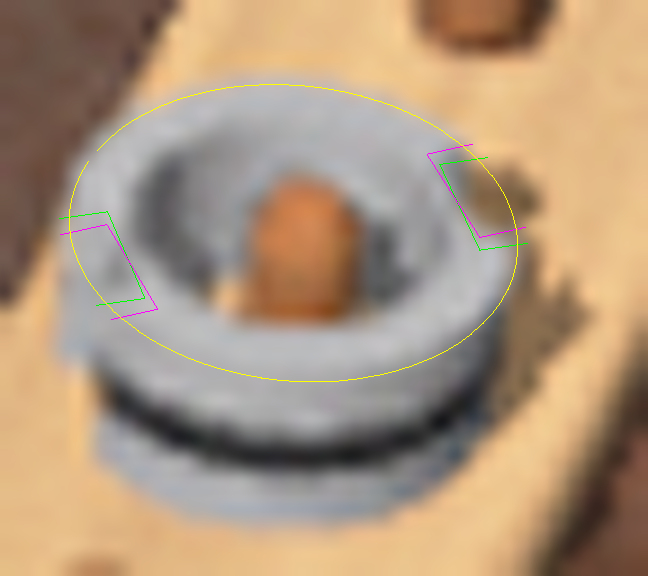

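Emit:
{"name": "drive_tool", "arguments": {"steps": [[[0,0,3,0,0,0,7.5],[0,0,3,0,0,0,7.5],[0,0,1.9,0,0,0,7.5],[0,0,0,0,0,0,7.5],[0,0,0,0,0,0,5]]]}}

```text
clock: 17.3
tcp_pos: [0.4573, -0.2227, 0.0197]
orientation: [-0.0, 0.999, -0.034, -0.0]
wrist_force: [-0.4, -0.4, 1.1]
opening: 0.754
```

Emit:
{"name": "drive_tool", "arguments": {"steps": [[[0,0,0,0,0,0,5],[0,0,0,0,0,0,5],[0,0,0,0,0,0,5],[0,0,0,0,0,0,5]]]}}

```text
clock: 17.63
tcp_pos: [0.4585, -0.2238, 0.0216]
orientation: [0.001, 0.999, -0.034, 0.002]
wrist_force: [0.3, 1.9, 7.0]
opening: 0.606
```

Emit:
{"name": "drive_tool", "arguments": {"steps": [[[0,0,-1,0,0,0,5],[0,0,-3.5,0,0,0,5],[0,0,-4,0,0,0,5],[0,0,-3,0,0,0,5],[0,0,0,0,0,0,5]]]}}

```text
clock: 18.05
tcp_pos: [0.4594, -0.2247, 0.1423]
orientation: [0.002, 0.999, -0.035, 0.005]
wrist_force: [-0.4, -1.2, -0.5]
opening: 0.611
```

Emit:
{"name": "drive_tool", "arguments": {"steps": [[[0,0,0,0,0,0,5],[0,0,0,0,0,0,5]]]}}

```text
clock: 18.22
tcp_pos: [0.457, -0.2235, 0.1343]
orientation: [0.0, 0.999, -0.035, 0.0]
wrist_force: [-0.1, 0.6, -1.9]
opening: 0.609
```

```bash
python3 look.py scene s14 320 90 130 120;python3 plan.py .6290 -.0379 - -37 7 5
```

```text
t18.27 tcp [ 0.4566 -0.2233  0.1335] psi -4.0 tilt 0.08 open 5.1966 F [-0.3  0.5 -1.6]
[[2.27, -2.81, 0.0, 0.0, 0.0, 4.7, 5.0], [2.04, -2.99, 0.0, 0.0, 0.0, 4.7, 5.0], [1.78, -3.15, 0.0, 0.0, 0.0, 4.7, 5.0], [1.52, -3.28, 0.0, 0.0, 0.0, 4.7, 5.0], [1.25, -3.39, 0.0, 0.0, 0.0, 4.7, 5.0], [0.97, -3.49, -0.01, 0.0, 0.0, 4.8, 5.0], [0.67, -3.55, 0.0, 0.0, 0.1, 4.7, 5.0]]
```

View pics/s14.png

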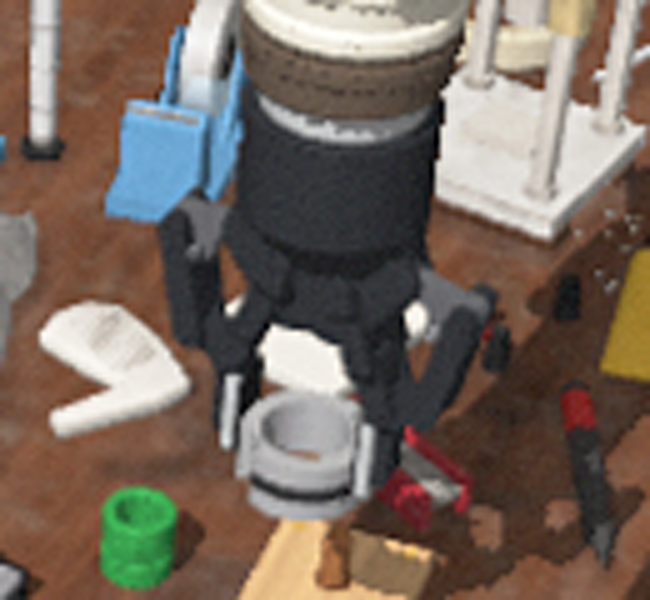

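Emit:
{"name": "drive_tool", "arguments": {"steps": [[[2.27,-2.81,0,0,0,4.7,5],[2.04,-2.99,0,0,0,4.7,5],[1.78,-3.15,0,0,0,4.7,5],[1.52,-3.28,0,0,0,4.7,5],[1.25,-3.39,0,0,0,4.7,5]]]}}

```text
clock: 18.68
tcp_pos: [0.5803, -0.0896, 0.1326]
orientation: [0.0, 0.971, -0.239, -0.001]
wrist_force: [-0.1, -0.7, -0.0]
opening: 0.607
```

Emit:
{"name": "drive_tool", "arguments": {"steps": [[[0.97,-3.49,0,0,0,4.8,5],[0.67,-3.55,0,0,0,4.7,5],[0,0,0.8,0,0,0,5],[0,0,0,0,0,0,5],[0,0,0,0,0,0,5]]]}}

```text
clock: 19.1
tcp_pos: [0.6283, -0.0382, 0.1243]
orientation: [0.001, 0.949, -0.316, -0.002]
wrist_force: [-0.5, 0.3, -1.7]
opening: 0.612
```

```bash
python3 look.py scene s15 200 150 130 120;python3 plan.py .6290 -.0379 - -37 1 5; cat > n3.py <<'E'
from lug import *
t=bot.observe()['tcp_pos'];x,y=t[0],t[1];z=t[2]-.0056+.026
draw('s15_full','not3',225,170,80,60,'scene',notch(x,y,11,M,z)+[(circ(x,y,.027,z),Y)]+[(circ(x,y,.027,z-.026),Y)]+lugs(.629,-.0379,11,G,.074)+[(circ(.629,-.0379,.027,.074),G)])
E
python3 n3.py
```

```text
t19.15 tcp [ 0.6284 -0.0387  0.1253] psi -36.9 tilt 0.14 open 5.2606 F [-0.2 -0.6 -0.6]
[[0.0, -0.1, 0.0, 0.1, 0.1, 0.1, 5.0]]
```

View pics/not3.png

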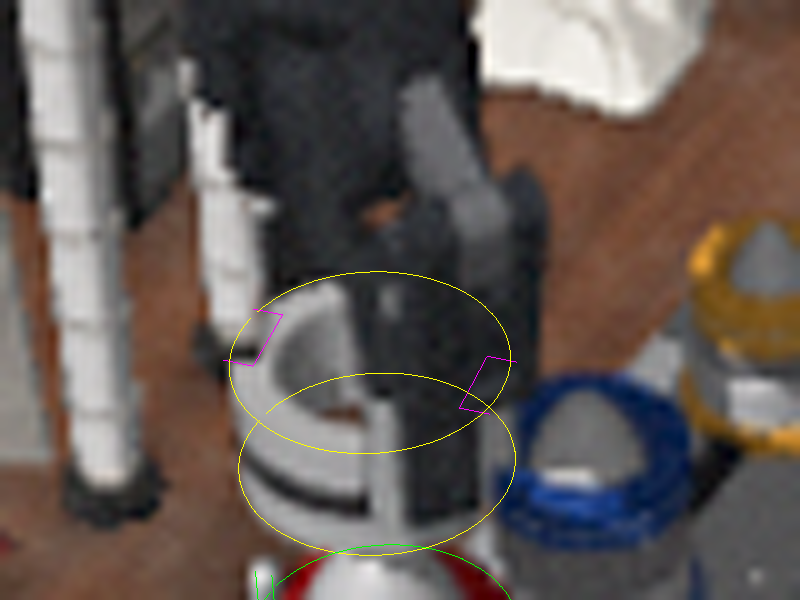

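Emit:
{"name": "drive_tool", "arguments": {"steps": [[[0,-0.08,0.6,0,0,0,5],[0,0,1,0,0,0,5],[0,0,1,0,0,0,5],[0,0,0.5,0,0,0,5],[0,0,0,0,0,0,5]]]}}

```text
clock: 19.57
tcp_pos: [0.6288, -0.0378, 0.0932]
orientation: [0.0, 0.948, -0.317, -0.001]
wrist_force: [0.5, 0.1, -0.7]
opening: 0.611
```

```bash
python3 look.py scene s16 225 180 80 60;python3 plan.py .6290 -.0379 - -37 1 5
```

```text
t19.62 tcp [ 0.6293 -0.0378  0.0942] psi -37.0 tilt 0.10 open 5.2343 F [-0.8 -0.1 -0.7]
[[-0.01, 0.03, 0.0, 0.1, 0.1, 0.0, 5.0]]
```

View pics/s16.png

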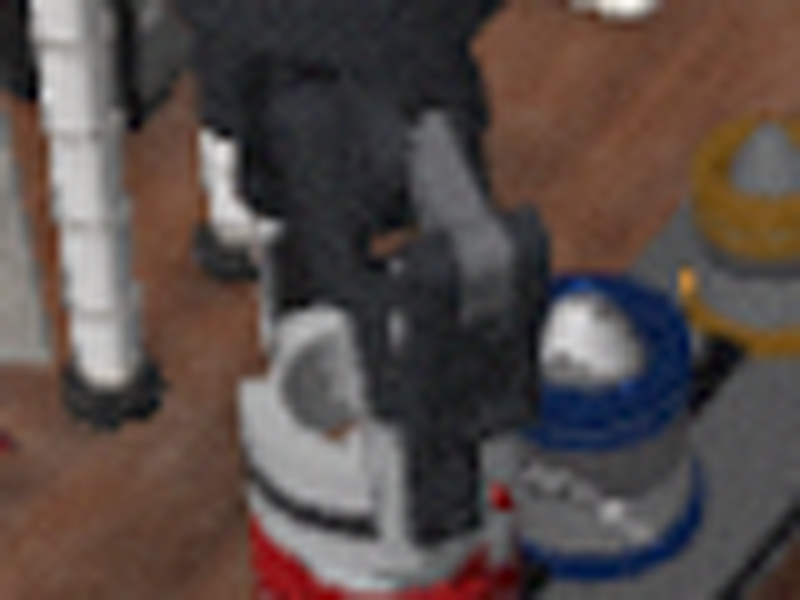

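Emit:
{"name": "drive_tool", "arguments": {"steps": [[[0,0,0.4,0,0,0,5],[0,0,0.3,0,0,0,5],[0,0,0.2,0,0,0,5],[0,0,0,0,0,0,5]]]}}

```text
clock: 19.95
tcp_pos: [0.6298, -0.0375, 0.0858]
orientation: [0.0, 0.948, -0.317, -0.0]
wrist_force: [-0.2, -0.5, -1.4]
opening: 0.613
```

Emit:
{"name": "drive_tool", "arguments": {"steps": [[[0,0,0.2,0,0,0,5],[0,0,0.15,0,0,0,5],[0,0,0,0,0,0,5]]]}}

```text
clock: 20.2
tcp_pos: [0.6299, -0.0375, 0.0825]
orientation: [0.0, 0.948, -0.317, -0.0]
wrist_force: [1.0, -0.1, -1.4]
opening: 0.61
```

Emit:
{"name": "drive_tool", "arguments": {"steps": [[[0,0,0.15,0,0,0,5],[0,0,0.1,0,0,0,5],[0,0,0,0,0,0,5]]]}}

```text
clock: 20.45
tcp_pos: [0.6299, -0.0375, 0.08]
orientation: [0.0, 0.948, -0.317, -0.0]
wrist_force: [-0.1, 0.4, -1.6]
opening: 0.613
```

Emit:
{"name": "drive_tool", "arguments": {"steps": [[[0,0,0.15,0,0,0,5],[0,0,0,0,0,0,5]]]}}

```text
clock: 20.62
tcp_pos: [0.6301, -0.0376, 0.0797]
orientation: [-0.0, 0.948, -0.317, 0.0]
wrist_force: [-2.0, 0.1, 4.4]
opening: 0.614
```

Contact at the expected height for the flat seat (0.0796). Release, rise and look.

Emit:
{"name": "drive_tool", "arguments": {"steps": [[[0,0,0,0,0,0,6.5],[0,0,0,0,0,0,7],[0,0,0,0,0,0,7.5],[0,0,-1.5,0,0,0,7.5],[0,0,-3,0,0,0,7.5]]]}}

```text
clock: 21.03
tcp_pos: [0.6282, -0.0374, 0.1202]
orientation: [0.001, 0.948, -0.317, -0.003]
wrist_force: [0.3, 0.2, -0.1]
opening: 0.881
```

Emit:
{"name": "drive_tool", "arguments": {"steps": [[[-1.5,3,-1,0,0,-4,7.5],[-1.8,3,0,0,0,-4,7.5],[-2,3,0,0,0,-4,7.5],[-2,3,0,0,0,-4,7.5],[-2,3,0,0,0,-4,7.5]]]}}

```text
clock: 21.45
tcp_pos: [0.4747, -0.1242, 0.1337]
orientation: [-0.0, 0.989, -0.145, 0.0]
wrist_force: [-0.0, -0.0, 0.5]
opening: 0.881
```

Emit:
{"name": "drive_tool", "arguments": {"steps": [[[-2.4,3,0,0,0,-4,7.5],[-2.4,3,0,0,0,-4,7.5],[-2.4,3,0,0,0,-4,7.5],[-2.4,3,0,0,0,-4,7.5],[0,0,0,0,0,0,7.5]]]}}

```text
clock: 21.87
tcp_pos: [0.356, -0.2266, 0.1342]
orientation: [0.001, 1.0, -0.008, -0.0]
wrist_force: [0.4, 0.9, 0.5]
opening: 0.879
```

```bash
python3 look.py scene s17 220 160 100 75;python3 look.py top t17 200 140 260 180; python3 plan.py - - - - 1 7.5
```

```text
t21.97 tcp [ 0.3589 -0.2243  0.134 ] psi -1.2 tilt 0.05 open 7.5120 F [ 0.8  0.4 -1.1]
[[0.0, 0.0, 0.0, 0.0, -0.1, 0.0, 7.5]]
```

View pics/s17.png

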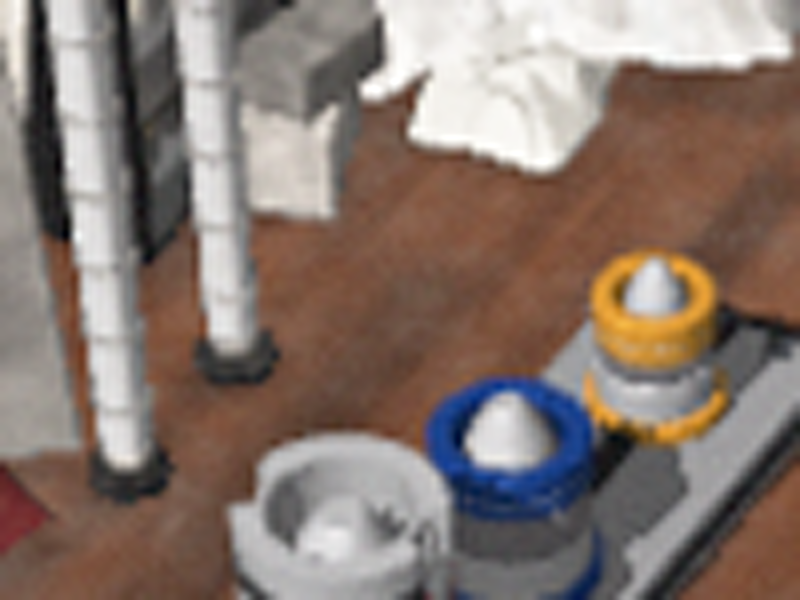

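View pics/t17.png

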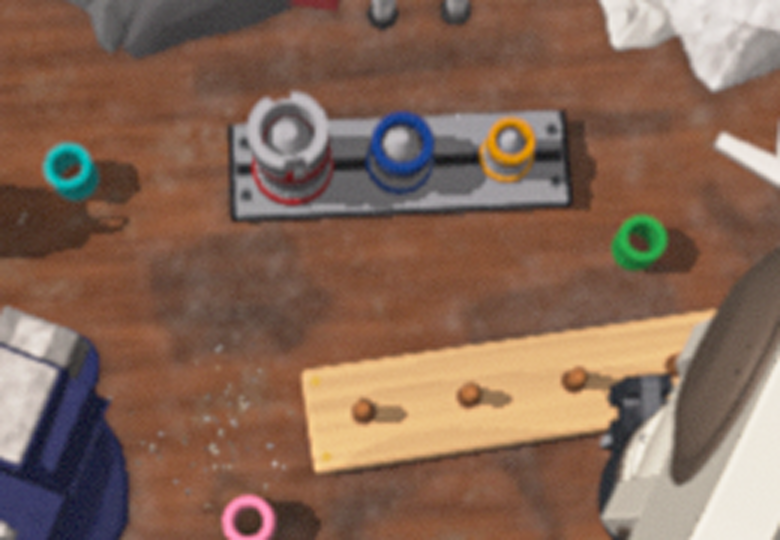

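```bash
python3 look.py scene s18 230 190 66 50; python3 ov.py s18 s18o 230 190 66 50 scene .629,-.0379,.027,.100 .629,-.0379,.027,.074
```

```text
(no output)
```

View pics/s18o.png

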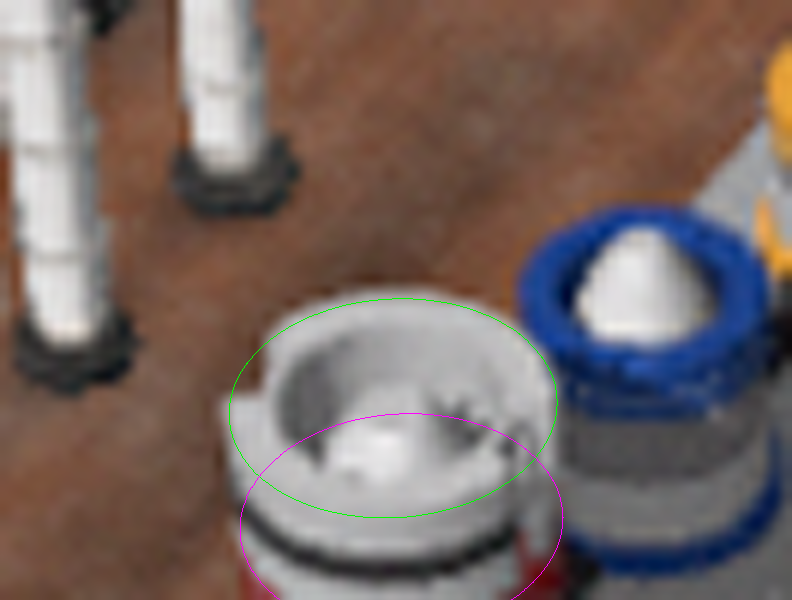

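```bash
python3 - <<'E'
import cv2
v=cv2.imread('pics/s18_full.png')[205:265,235:315];cv2.imwrite('pics/s19.png',cv2.resize(v,None,fx=10,fy=10,interpolation=cv2.INTER_CUBIC))
E
```

```text
(no output)
```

View pics/s19.png

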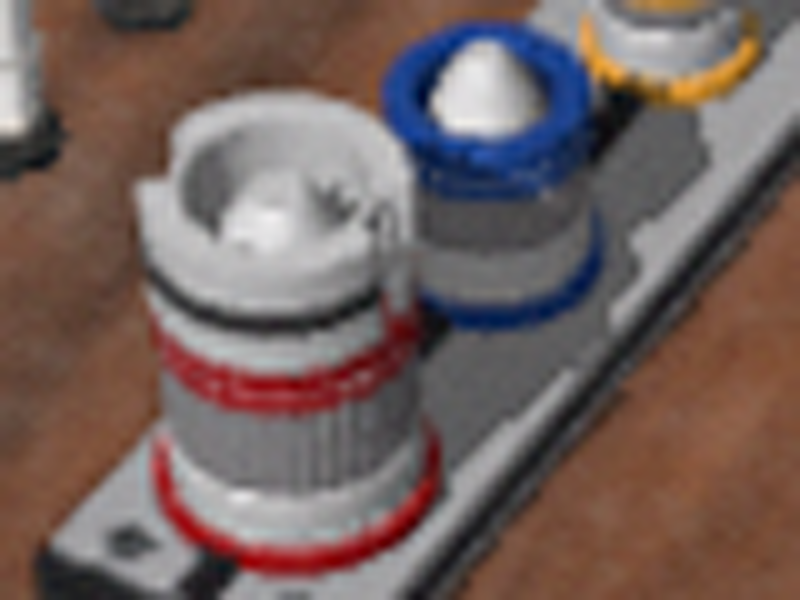

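The collar lies flat on the red rim with its right notch over the lug. All three sleeves are seated and the gripper is clear, so I'm handing in the job.

```bash
python3 -c "
from bench import bot
print(bot.observe()['clock']);print(bot.sign_off())"
```

```text
22.0167
the job is handed in; nothing more can be done
None
```

The job is handed in at 22.0 s of the 96 s allowed. The gold, blue and red sleeves are each down on the post of their own colour. The collar went on last, on top of the red sleeve with its notches over the lugs.

**Seating:** Each sleeve was lowered until it made light contact (7 to 11 N) at the expected height. The collar met the rim at a tool height of 0.0797 m, against 0.0796 m expected for lying flat.

**Final pictures:**
- All three sleeves sit on their foot discs, and the collar's top is at the height for lying flat. Riding on the lugs would put it 10 mm higher.
- Only the right notch shows clearly over its lug. I judge the left one from the height and the angle.
- The turquoise and pink look-alikes and the green one beside the rail stand where they were. I did not measure the iron head, hex keys or bottle again.

**Disagreements:** The camera fits of the sleeves in the gripper were off by up to about 6 mm, because the fingers hid part of the bands. I relied on the positions measured on the rack and the overlay pictures instead. No move or check failed.

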